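# Rock the gnome lids on the surface plate, pack the flat ones in the latched case

### The arm

A 6-joint arm with a two-finger parallel gripper is mounted at the origin on the work surface. World frame = base frame: x ahead of the robot, y to its left, z up, the work surface at z = 0. Lengths are in mm, angles in rad, forces in N, time in s.
With the tool pointing down it reaches from about 200 to 875 mm from the base axis. Payload 3.4 kg.
Tool frame: the origin (TCP) lies between the finger pads, 19 mm behind the fingertips; this is the grasp point; z points along the fingers, y is the line along which they close (so a half turn about z gives the same grasp; the last joint's range is limited). The gripper opens to 94 mm and grips with 3 to 60 N. Pads are 16 mm wide; open, the fingers measure 119 mm over their backs; the gripper's body (75 mm by 177 mm) begins 78 mm behind the grasp point.
Start: joints at [-1.274, 0.276, 1.505, -0, 1.361, -0.121], TCP at [233.31, -525.576, 224.293] pointing down, gripper open.
Joint ranges: [-2.89, 2.89], [-0.75, 2.08], [0.22, 2.7], [-1.18, 4.32], [0.11, 2.71], [-2.7, 2.7]. Speed limits (rad/s): [2.57, 2.57, 3.14, 3.14, 3.14, 3.14].

### API

Orientations are given as a unit quaternion [w, x, y, z].
In Python, from rig import * gives the robot as it stands.
- The arm moves only by the tool drive_tool, never from a script. Its argument "motion" is a list that holds one entry, the list of rows, each a list of 7 numbers: the shift along the tool's x, y, z in cm, then the turn, a rotation vector about the tool's x, y, z in degrees, then the gripper's target within -1 to 1 (shut at 1, half-way at 0, fully open at -1). In form: [[[dx, dy, dz, rx, ry, rz, gripper], ...]]. A call has 1 to 8 rows; each row shifts and turns the commanded pose from where the row before left it, along the tool's axes as they then stand; what a row does not reach is not made up. A row lasts 1/8 s, in which the tool goes at most 62.5 mm and 10.7 degrees, less where a joint would pass 70% of its speed; a pose out of reach is approached as far as the arm can. A call with a gripper value outside its range is refused whole. The fingers move at their own pace and stop on an object; "squeeze" is the grip in N (left out, the last holds). Time passes only in rows, so rows that do not move let the fingers close. It gives the time, the measured TCP pose, the force, the opening and the grip force at its end, in the units of the state.
- read_state(): the state, without advancing time (a new reading comes with each control period).
- capture(name): name is "scene" or "side" or "wrist"; returns the picture (420x560x3 uint8, red, green, blue); there is no depth.
- camera_model(name): a dict with "camera_matrix" (3x3 intrinsics, pixels), "k1" (the pictures are not rectified: a ray, as slopes to the right and down, at radius r is drawn at 1 + k1 r^2 times it, then the intrinsics apply), "rvec" (rotation vector, rad) and "tvec" (3), from world to camera coordinates, as OpenCV has them; the wrist camera has in their place "tool_from_camera" (4x4, takes a point from camera to tool coordinates, whose origin is the TCP and whose axes are the flange's). Camera axes: x right, y down, z forward; pixel columns grow to the right and rows downward; lengths in mm; the calibration is good to about 2 mm. A picture is of the moment at which its call begins: read the wrist's pose just before it. camera_model takes no time and is no camera call.
- close_job(): hands the job in; it is judged then, once.
The state is a dict: "time": time; "q": joint angles; "dq": joint speeds; "effort": joint torques, N m; "eef_pos": TCP position; "tool_rot": TCP orientation; "force": force on the tool from outside, world axes, zero at the start; "moment": the same for the moment, N m; "finger_gap": finger opening in mm; "grasp_force": force on a finger pad.
Only numpy, scipy, OpenCV 4.12 (cv2) and the standard library are available. Lean on these libraries where they do the work, as an engineer would, in place of code of your own. Each camera call takes 0.05 s, during which the arm holds its last target. There are 200 camera calls.

### The job

Sort the three or four gnome-topped box lids on the round wooden wheel: press the orange thumb latch so that the blue case springs open, then take the lids one at a time in the order white, yellow, green, blue hat (green or blue may be missing; pale ones go first because the paint rubs off), stand each on the grey surface plate and press down on one end of its base to see whether it rocks. Stand the flat ones upright on the floor of the case and the ones that rock upright on the floor of the red tray, and when all are sorted push the case's lid down until it snaps shut. Leave the brush cup, the green paint jar and the figurine where they are.

Things in the scene. Friction and masses are not known exactly. Their poses are not given: they have to be found in the camera images.
- surface_plate: grey granite surface plate, fixed, 160 x 160 x 30 mm; origin at the centre of its underside, on the table, top 30 mm up. A warped lid stands on the middle 30 mm of its length, both ends bent up by 0.1 rad (tips 3 mm clear): level if left alone, 1 to 3 N down on either end rocks it 0.1 rad (pressed end gives 2 to 3 mm, far end goes up 9 mm), and let go it rocks back. A flat one tilts under 0.01 rad
- wheel: round plywood banding wheel, fixed (does not turn), 280 mm across, its top 22 mm above the table; origin at the centre of its underside. The lids start on it, at least 112 mm apart
- tray: red open tray for the warped lids, fixed, outside 125 (x) x 245 (y) x 25 mm high, walls and floor 5 mm; origin at the centre of its underside. Three lids fit side by side along y, 76 mm apart, with their lengths along x
- case: blue case, fixed, outside 120 (its x) x 252 (its y) x 65 mm high without its lid, walls and floor 5 mm; origin at the centre of its underside. Its front (latch) is its -x side, the lid's hinge its +x side. Three lids fit side by side along y, 76 mm apart, with their lengths along x
- case_lid (a joint): the case's flat white lid, 122 x 252 x 6 mm, hinged along the case's upper +x edge: 0 shut, 1.75 fully open, leaning back past upright (rad). A spring opens it unless latched; it takes 1.5 to 3 N at its free edge to push it over, and 5 to 10 N down there to snap it into the latch
- lid_hinge (a point): point on the lid's hinge axis, in mid-length, 68 mm above the table; the axis runs along the case's y
- lid_edge (a point): point in mid-width on the lid's upper (outer) face, 105 mm from the hinge axis and 17 mm from its free edge, where to push it; z is the outward normal of the lid, x points to the hinge
- case_latch (a joint): rocker of the orange thumb latch in the middle of the case's front: 0 at rest, 0.35 fully pressed (rad); it frees the lid at 0.1 to 0.18 and springs back by itself. About 1.3 to 3.2 N on the pad
- latch_pad (a point): centre of the top of the orange thumb pad, 36 (case x) x 34 mm, 40 mm out from the front face and 62 mm above the table; press it straight down by about 7 to 11 mm
- gnome_white_1: white-hatted gnome lid of a trinket box, loose; exactly one of the two white ones is there, the other is absent (None), 0.14 to 0.24 kg. Base 90 (x) x 60 (y) x 8 mm; in its middle a gnome as knob: brown square body 20 x 20 mm, 8 to 31 mm up, then a white pointed hat to 48 mm. Origin: centre of underside, z up. Flat, or warped: see surface_plate
- gnome_white_2: white-hatted gnome lid of a trinket box, loose; exactly one of the two white ones is there, the other is absent (None), 0.14 to 0.24 kg. Base 90 (x) x 60 (y) x 8 mm; in its middle a gnome as knob: brown square body 20 x 20 mm, 8 to 31 mm up, then a white pointed hat to 48 mm. Origin: centre of underside, z up. Flat, or warped: see surface_plate
- gnome_yellow_1: yellow-hatted gnome lid of a trinket box, loose; exactly one of the two yellow ones is there, the other is absent (None), 0.14 to 0.24 kg. Base 90 (x) x 60 (y) x 8 mm; in its middle a gnome as knob: brown square body 20 x 20 mm, 8 to 31 mm up, then a yellow pointed hat to 48 mm. Origin: centre of underside, z up. Flat, or warped: see surface_plate
- gnome_yellow_2: yellow-hatted gnome lid of a trinket box, loose; exactly one of the two yellow ones is there, the other is absent (None), 0.14 to 0.24 kg. Base 90 (x) x 60 (y) x 8 mm; in its middle a gnome as knob: brown square body 20 x 20 mm, 8 to 31 mm up, then a yellow pointed hat to 48 mm. Origin: centre of underside, z up. Flat, or warped: see surface_plate
- gnome_green: green-hatted gnome lid of a trinket box, loose; may be absent (None), 0.14 to 0.24 kg. Base 90 (x) x 60 (y) x 8 mm; in its middle a gnome as knob: brown square body 20 x 20 mm, 8 to 31 mm up, then a green pointed hat to 48 mm. Origin: centre of underside, z up. Flat, or warped: see surface_plate
- gnome_blue: blue-hatted gnome lid of a trinket box, loose; may be absent (None), 0.14 to 0.24 kg. Base 90 (x) x 60 (y) x 8 mm; in its middle a gnome as knob: brown square body 20 x 20 mm, 8 to 31 mm up, then a blue pointed hat to 48 mm. Origin: centre of underside, z up. Flat, or warped: see surface_plate
- brush_cup: blue ceramic cup with brushes, 68 mm across, 190 mm high with the brushes, bystander; origin at the centre of its underside
- paint_jar: green paint jar, 50 mm across, 55 mm high, bystander; origin at the centre of its underside
- figurine: finished gnome figurine, 52 mm across, 99 mm high, bystander; origin at the centre of its underside
Not all that is in view belongs to the job. Leave any pink look-alike of the gnome_green alone.

How it is judged:
By the outcome, as a careful person would: the job done as asked, in the order asked, and still so for the second after the job is handed in, with the robot touching nothing.
Of gnome_white_1, gnome_white_2 only 1 to 1 are there at a start; the rules pass over those that are not, and their reading is None.
Of gnome_yellow_1, gnome_yellow_2 only 1 to 1 are there at a start; the rules pass over those that are not, and their reading is None.
Of gnome_green, gnome_blue only 1 to 2 are there at a start; the rules pass over those that are not, and their reading is None.
At some moment in a run one of gnome_white_1, gnome_white_2, gnome_yellow_1, gnome_yellow_2, gnome_green, gnome_blue may be knocked a few centimetres aside while the robot is not near it.
Once in a run the grip may slacken for a moment while it holds something.
It also fails if it takes over 210 s, if anything falls off the work surface, if the arm or the gripper's body presses on something with over 40 N, if the wrist force passes 120 N, or if a joint passes its speed limit or range.

## Working session

There is one attempt and no reset: what is moved stays moved. The work goes in short steps, Python scripts to look and compute and a tool call to move; the robot and the scene stay as the last step left them, time stands still between calls to the robot, and variables do not carry over. Pictures are saved under pics/ and viewed, at most 14 in all, crops included, and the job is handed in when it is done.

Besides the shell and the picture viewer there is one more tool, called after "Call:" in YAML: its name, and indented under it one key for each argument. drive_tool: Moves the arm, as the interface text tells. Its arguments: {"type":"object","properties":{"motion":{"type":"array","items":{"type":"array","items":{"type":"array","items":{"type":"number"}}}},"squeeze":{"type":"number"}},"required":["motion"]}

```bash
ls; mkdir -p pics; python3 - <<'E'
from rig import *
import cv2,numpy as np
s=read_state();print(s)
for n in("scene","side"):
    im=capture(n);cv2.imwrite(f"pics/{n}0.png",im[:,:,::-1]);print(n,camera_model(n))
print(camera_model("wrist"))
E
```

```text
pics
{'time': 0.0, 'q': array([-1.27398458e+00,  2.76543050e-01,  1.50608934e+00, -1.93751794e-05,
        1.36070909e+00, -1.21011710e-01]), 'dq': array([-0.00087469, -0.00162599, -0.00188618, -0.00135498,  0.00096407,
        0.00054443]), 'effort': array([-8.38241394e-04, -4.04594171e+01, -2.37228674e+01,  6.97755720e-02,
        3.43390787e-02, -1.17666027e-04]), 'eef_pos': array([ 233.14594963, -525.03473288,  223.45179826]), 'tool_rot': array([-8.70203791e-04,  9.78256401e-01,  2.07397320e-01, -8.61980710e-05]), 'force': array([0.05122907, 0.5359947 , 0.16573417]), 'moment': array([ 0.03261615, -0.04604371, -0.02546985]), 'grasp_force': 0.0, 'finger_gap': 93.6916428744409}
scene {'camera_matrix': array([[531.46890901,   0.        , 280.49320625],
       [  0.        , 531.46890901, 205.31293933],
       [  0.        ,   0.        ,   1.        ]]), 'k1': -0.21115286489504978, 'rvec': array([ 1.59665331,  1.83099914, -0.84515376]), 'tvec': array([ 213.05905022, -262.55120213, 1814.3248909 ])}
side {'camera_matrix': array([[451.03526099,   0.        , 286.0327968 ],
       [  0.        , 451.03526099, 209.57816621],
       [  0.        ,   0.        ,   1.        ]]), 'k1': 0.028405499928088662, 'rvec': array([ 0.27097688, -2.78128408,  1.24280659]), 'tvec': array([ 499.00013937,  229.68708416, 1192.39186713])}
{'camera_matrix': array([[352.84552069,   0.        , 281.84071567],
       [  0.        , 352.84552069, 217.20747105],
       [  0.        ,   0.        ,   1.        ]]), 'k1': -0.0788593587769155, 'tool_from_camera': array([[ 1.68467585e-04, -9.59510839e-01, -2.81671655e-01,
         8.18381909e+01],
       [ 9.99999916e-01,  2.66580855e-04, -3.10005097e-04,
         1.08636186e+00],
       [ 3.72541522e-04, -2.81671579e-01,  9.59510804e-01,
        -1.60136788e+02],
       [ 0.00000000e+00,  0.00000000e+00,  0.00000000e+00,
         1.00000000e+00]])}
```

View pics/scene0.png

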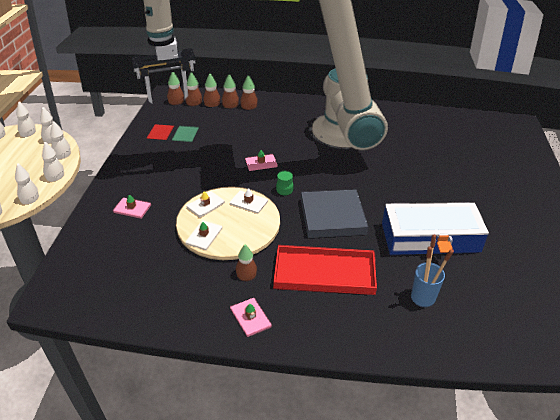

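View pics/side0.png

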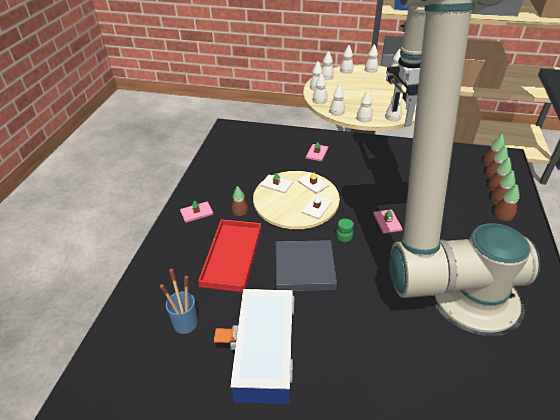

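```bash
cat > h.py <<'E'
from rig import *
import cv2,numpy as np
from scipy.spatial.transform import Rotation as Ro
def tool(s=None):
    s=s or read_state();q=s['tool_rot'];return Ro.from_quat([q[1],q[2],q[3],q[0]]).as_matrix(),np.array(s['eef_pos'])
def cam(n):
    m=camera_model(n)
    if n=='wrist':
        R,p=tool();T=m['tool_from_camera'];Rw=R@T[:3,:3];c=R@T[:3,3]+p
    else:
        Rc=cv2.Rodrigues(np.array(m['rvec']))[0];Rw=Rc.T;c=-Rc.T@np.array(m['tvec'])
    return np.array(m['camera_matrix']),m['k1'],Rw,c
def rays(C,px):
    K,k,Rw,c=C
    u=cv2.undistortPoints(np.array(px,float).reshape(-1,1,2),K,np.array([k,0,0,0.]))[:,0]
    return np.c_[u,np.ones(len(u))]@Rw.T
def onz(C,px,z):
    d=rays(C,px);return C[3]+d*((z-C[3][2])/d[:,2])[:,None]
def proj(C,P):
    K,k,Rw,c=C;P=np.array(P,float).reshape(-1,3)
    return cv2.projectPoints(P,cv2.Rodrigues(Rw.T)[0],-Rw.T@c,K,np.array([k,0,0,0.]))[0][:,0]
def blobs(mask,amin=15):
    n,l,st,ce=cv2.connectedComponentsWithStats(mask.astype(np.uint8));
    return [(st[i],ce[i],(l==i)) for i in range(1,n) if st[i][4]>=amin]
def rect(C,m,z):
    c=max(cv2.findContours(m.astype(np.uint8),0,2)[0],key=cv2.contourArea)[:,0]
    return cv2.minAreaRect(onz(C,cv2.convexHull(c)[:,0],z)[:,:2].astype(np.float32))
def go(x,y,z,yaw=None):
    "print tool-frame shift (cm) and yaw turn (deg); yaw=world direction of tool x"
    s=read_state();R,p=tool(s);d=R.T@(np.array([x,y,z])-p)/10
    cur=np.degrees(np.arctan2(R[1,0],R[0,0]))
    t='' if yaw is None else -((yaw-cur+90)%180-90)
    print('shift',d.round(2),'turn z',t,'| yaw',cur.round(1),'tilt',R[2].round(3),'q6',s['q'][5].round(2))
def st():
    s=read_state();print(round(s['time'],2),s['eef_pos'].round(1),'F',s['force'].round(2),'gap',round(s['finger_gap'],1),'g',round(s['grasp_force'],1))
E
python3 - <<'E'
from h import *
for n in("scene","side"):
    im=cv2.imread(f"pics/{n}0.png");C=cam(n);print(n,'cam',C[3].round())
    h=cv2.cvtColor(im,cv2.COLOR_BGR2HSV);H,S,V=h[...,0],h[...,1],h[...,2]
    big=lambda m:max(blobs(m),key=lambda b:b[0][4])
    sub=np.zeros(H.shape,bool)
    if n=='scene': sub[135:,100:520]=1
    else: sub[140:,140:420]=1
    red=big(sub&((H<5)|(H>175))&(S>180)&(V>80))[2];print('tray z25',rect(C,red,25))
    lid=big(sub&(V>200)&(S<60)&(np.arange(560)[None]>(380 if n=='scene' else 230))&((np.arange(420)[:,None]>285) if n=='side' else True))[2];print('caselid z71',rect(C,lid,71))
    for b in blobs(sub&(H>5)&(H<14)&(S>200)&(V>150),20): print('orange',b[0],b[1],onz(C,[b[1]],62).round(1),rect(C,b[2],62))
    pl=big(sub&(V>45)&(V<110)&(S<90)&(H>95))[2];print('plate z30',rect(C,pl,30))
    wh=big(sub&(H>12)&(H<35)&(S>50)&(S<150)&(V>150))[2];r=rect(C,wh,22);print('wheel',r)
    for b in blobs(sub&(V>170)&(S<40),60): print('white',b[0],b[1].round(1),rect(C,b[2],30))
    for nm,lo,hi in(('green',40,85),('yellow',20,35),('blue',98,115)):
        for b in blobs(sub&(H>=lo)&(H<=hi)&(S>(100 if nm!='yellow' else 190))&(V>(30 if nm=='green' else 80)),12): print(nm,b[0],b[1].round(1),onz(C,[b[1]],60).round())
    crop=im[180:260,165:295] if n=='scene' else im[165:235,245:350]
    cv2.imwrite(f"pics/c_{n}.png",cv2.resize(crop,None,fx=5,fy=5,interpolation=2))
E
```

```text
scene cam [1573.  -13.  965.]
tray z25 ((684.538818359375, -14.807662963867188), (146.8462677001953, 244.16453552246094), 3.294199228286743)
caselid z71 ((512.5166015625, 261.5224304199219), (122.4601821899414, 251.2679443359375), 9.665566444396973)
plate z30 ((562.689697265625, 26.8123779296875), (939.9060668945312, 1377.318115234375), 10.458958625793457)
wheel ((581.2792358398438, -303.2779541015625), (283.3001708984375, 196.26467895507812), 65.8022232055664)
white [100 135  22  33 375] [106.9 145.7] ((266.7169189453125, -728.93310546875), (189.42996215820312, 70.67160034179688), 23.070167541503906)
white [183 188  45  29 435] [206.  203.2] ((478.1354064941406, -350.3537292480469), (72.3313217163086, 143.7698974609375), 51.81785202026367)
white [223 190  45  22 400] [247.7 201.3] ((456.1585693359375, -258.2413024902344), (127.01170349121094, 63.78908157348633), 71.4144515991211)
white [ 386  203  103   33 2935] [435.5 218.9] ((464.0550537109375, 273.78277587890625), (130.76097106933594, 263.8204650878906), 8.667110443115234)
white [186 217  36  33 492] [203.9 234.8] ((605.465454101
[... 2124 characters left out ...]
541961669922, 169.4915771484375), 8.553155899047852)
white [ 231  289   63  100 5486] [263.4 340. ] ((519.4969482421875, 236.18515014648438), (144.20223999023438, 266.3978271484375), 9.81593132019043)
green [315 142   6   6  23] [317.3 144.8] [[ 501. -540.   60.]]
green [274 173   6   7  26] [276.2 176. ] [[ 608. -333.   60.]]
green [192 201   6   7  30] [194.6 203.8] [[ 824. -150.   60.]]
green [385 210   7   7  29] [388.3 213.7] [[ 241. -217.   60.]]
green [336 218  18  24 343] [344.5 229.8] [[ 362. -124.   60.]]
blue [179 291   6  20  53] [182.3 298.7] [[731. 196.  60.]]
blue [166 293  31  41 677] [182.7 315.6] [[712. 242.  60.]]
blue [232 388  58  16 838] [260.9 395.5] [[483. 396.  60.]]
```

```bash
python3 - <<'E'
from h import *
a=cv2.imread("pics/c_scene.png");b=cv2.imread("pics/c_side.png");
o=np.zeros((760,650,3),np.uint8);o[:400,:650]=a;o[405:405+350,:525]=b;cv2.imwrite("pics/crops.png",cv2.resize(o,None,fx=.78,fy=.78,interpolation=3))
for n,pp in(("scene",(335,215)),("side",(300,270))):
    im=cv2.imread(f"pics/{n}0.png");C=cam(n);h=cv2.cvtColor(im,cv2.COLOR_BGR2HSV);H,S,V=h[...,0],h[...,1].astype(int),h[...,2]
    print(h[pp[1],pp[0]], h[245,443] if n=='scene' else h[337,224])
    bx=(slice(170,250),slice(290,380)) if n=='scene' else (slice(225,305),slice(260,350))
    m=np.zeros(H.shape,bool);m[bx]=1
    m&=(np.abs(V.astype(int)-int(h[pp[1],pp[0],2]))<22)&(S<110)&(V>40)
    for b in blobs(m,500):print('plate',b[0],rect(C,b[2],30))
    m=np.zeros(H.shape,bool)
    if n=='scene':m[225:260,425:460]=1
    else:m[320:350,205:245]=1
    m&=(H<16)&(S>170)&(V>150)
    for b in blobs(m,15):print('or',b[0],rect(C,b[2],62))
    if n=='side':
        e=onz(C,[(215,330),(233,330),(233,343),(215,343)],62);print(e.round())
E
```

```text
[107  32 110] [ 13 188 248]
plate [ 302  190   66   40 2177] ((463.31170654296875, -8.104248046875), (158.91722106933594, 159.09141540527344), 12.746922492980957)
or [439 236  10   4  21] ((574.3030395507812, 277.3793640136719), (10.991353034973145, 23.798078536987305), 8.229430198669434)
or [437 240  16  12 136] ((603.8353881835938, 275.3517150878906), (39.015647888183594, 33.66353988647461), 8.660494804382324)
[108  31 108] [ 12 175 236]
plate [ 276  240   61   46 2492] ((458.1394348144531, -9.075424194335938), (159.19631958007812, 161.9932403564453), 12.630205154418945)
or [214 328  21  15 245] ((598.0712890625, 275.28857421875), (46.43136978149414, 36.62495803833008), 10.951014518737793)
[[623. 267.  62.]
 [582. 259.  62.]
 [573. 292.  62.]
 [613. 299.  62.]]
```

View pics/crops.png

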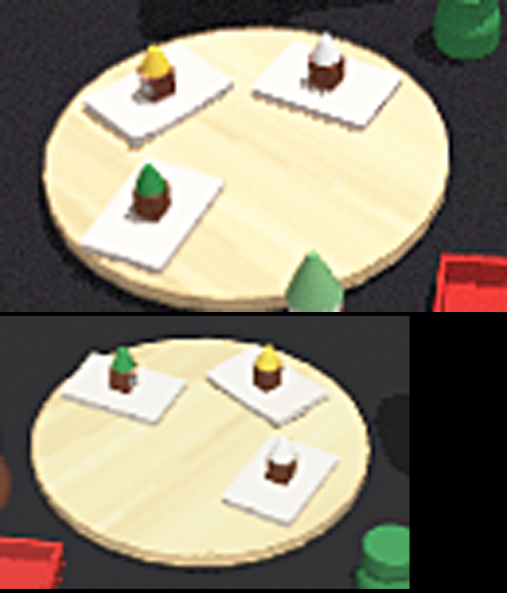

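White, yellow and green hats (white bases, on the wheel) are at scene (249,198), (206,200) and (204,230). The green-hatted ones at (130,205), (261,160) and (250,315) have pink bases and are off the wheel, so I leave them alone. There is no blue. The latch goes first.

```bash
python3 -c "
from h import *
go(608,277,150,10);go(233,-525,224,10)"
```

```text
shift [ 66.8  -58.09   7.45] turn z 13.939622005307541 | yaw 23.9 tilt [ 0.    -0.002 -1.   ] q6 -0.12
shift [-0.01 -0.02 -0.05] turn z 13.939622005307541 | yaw 23.9 tilt [ 0.    -0.002 -1.   ] q6 -0.12
```

Call:
drive_tool:
  motion:
    - [[4.1,-3.6,0,0,0,0,1],[4.1,-3.6,0,0,0,0,1],[4.1,-3.6,0,0,0,0,1],[4.1,-3.6,0,0,0,0,1],[4.1,-3.6,0,0,0,0,1],[4.1,-3.6,0,0,0,0,1],[4.1,-3.6,0,0,0,0,1],[4.1,-3.6,0,0,0,0,1]]

```text
time: 1.1
eef_pos: [416.6, -127.5, 224.1]
tool_rot: [0.0, 0.978, 0.207, 0.0]
force: [0.4, -0.5, -0.1]
finger_gap: 17.6
grasp_force: 0.0
```

Call:
drive_tool:
  motion:
    - [[4.1,-3.6,0,0,0,0,1],[4.1,-3.6,0,0,0,0,1],[4.1,-3.6,0,0,0,0,1],[4.1,-3.6,0,0,0,0,1],[4.1,-3.6,0,0,0,0,1],[4.1,-3.6,0,0,0,0,1],[0,0,0,0,0,7,1],[0,0,0,0,0,7,1]]

```text
time: 2.1
eef_pos: [553.2, 168.9, 223.3]
tool_rot: [0.0, 0.996, 0.085, -0.001]
force: [0.7, -0.5, -0.4]
finger_gap: 0.3
grasp_force: 0.0
```

```bash
python3 -c "
from h import *
st();go(608,277,150,10)
C=cam('wrist');im=capture('wrist');cv2.imwrite('pics/w1.png',im[:,:,::-1])
h=cv2.cvtColor(im,cv2.COLOR_RGB2HSV);m=(h[...,0]<16)&(h[...,1]>170)&(h[...,2]>150)
for b in blobs(m,60):print(b[0],rect(C,b[2],62))
"
```

```text
2.1 [553.2 168.9 223.3] F [ 0.71 -0.52 -0.36] gap 0.3 g 0.0
shift [ 7.25 -9.72  7.31] turn z -0.19182246953232607 | yaw 9.8 tilt [-0.002  0.    -1.   ] q6 1.58
[  358    32   202   148 14394] ((670.0166625976562, 13.037124633789062), (103.06043243408203, 201.36614990234375), 2.900880813598633)
[530 181  30   7 103] ((617.5045776367188, -79.91407775878906), (3.261624574661255, 32.897525787353516), 3.229124069213867)
```

View pics/w1.png

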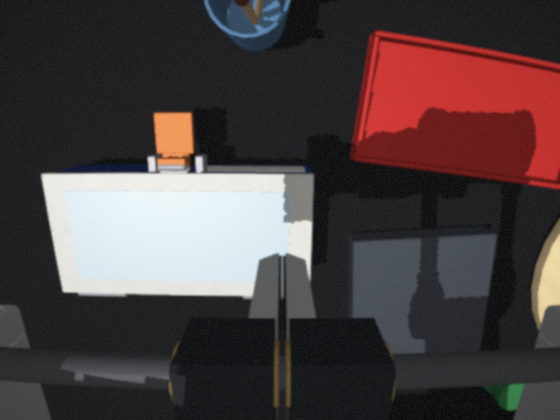

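Wrist view: pad (173,130), shut case lid (180,235), tray (470,110), plate (425,290), cup (250,15).

```bash
python3 -c "
from h import *
C=cam('wrist');im=cv2.imread('pics/w1.png')
h=cv2.cvtColor(im,cv2.COLOR_BGR2HSV);H,S,V=h[...,0],h[...,1],h[...,2]
m=(H>6)&(H<18)&(S>150)&(V>130);m[:,300:]=0
for b in blobs(m,100):print('pad',b[0],rect(C,b[2],62))
m=(V>130)&(S<70);m[:160]=0;m[305:]=0;m[:,320:]=0
b=max(blobs(m,100),key=lambda b:b[0][4]);print(b[0],'lid',rect(C,b[2],71))
m=((H<5)|(H>175))&(S>180)&(V>80)
b=max(blobs(m,100),key=lambda b:b[0][4])
c=max(cv2.findContours(b[2].astype(np.uint8),0,2)[0],key=cv2.contourArea)
q=cv2.approxPolyDP(c,8,True)[:,0];print(q.tolist(),onz(C,q,25).round().tolist())
pc=[(372,32),(353,160),(556,186)];print('traycorn',onz(C,pc,25).round())
print('plate',onz(C,[(348,233),(494,229),(495,240)],30).round())
"
```

```text
pad [ 154  112   40   52 1800] ((598.0826416015625, 273.89129638671875), (45.254066467285156, 34.56817626953125), 8.78942584991455)
[   41   160   271   138 29265] lid ((512.59375, 260.3935546875), (135.79876708984375, 252.48143005371094), 9.490341186523438)
[[370, 36], [355, 160], [559, 188], [559, 64]] [[720.0, 111.0, 25.0], [602.0, 100.0, 25.0], [614.0, -130.0, 25.0], [735.0, -84.0, 25.0]]
traycorn [[ 723.  110.   25.]
 [ 602.  102.   25.]
 [ 615. -125.   25.]]
plate [[526.  92.  30.]
 [557. -66.  30.]
 [545. -72.  30.]]
```

```bash
python3 -c "
from h import *
go(606,276,88,9.5)"
```

```text
shift [ 7.03 -9.72 13.53] turn z 0.13078869671907967 | yaw 9.6 tilt [-0.002  0.    -1.   ] q6 1.58
```

Call:
drive_tool:
  motion:
    - [[3.5,-4.85,0,0,0,0,1],[3.5,-4.85,0,0,0,0,1],[0,0,5,0,0,0,1],[0,0,5,0,0,0,1],[0,0,3.5,0,0,0,1],[0,0,0,0,0,0,1]]

```text
time: 2.9
eef_pos: [603.1, 274.6, 85.8]
tool_rot: [0.001, 0.996, 0.087, -0.004]
force: [0.9, -0.6, -0.0]
finger_gap: 0.5
grasp_force: 0.0
```

Call:
drive_tool:
  motion:
    - [[0,0,0.5,0,0,0,1],[0,0,0.3,0,0,0,1],[0,0,0.3,0,0,0,1],[0,0,0.3,0,0,0,1],[0,0,0.2,0,0,0,1],[0,0,0,0,0,0,1]]

```text
time: 3.65
eef_pos: [607.0, 275.9, 73.8]
tool_rot: [-0.0, 0.996, 0.087, 0.002]
force: [3.3, 0.3, 3.1]
finger_gap: 0.4
grasp_force: 1.7
```

```bash
python3 -c "
from h import *
C=cam('wrist');im=capture('wrist');cv2.imwrite('pics/w2.png',im[:,:,::-1]);st();im=capture('side');cv2.imwrite('pics/s2.png',im[:,:,::-1])"
```

```text
3.7 [606.9 275.9  73.8] F [3.36 0.61 2.68] gap 0.3 g 1.7
```

View pics/s2.png

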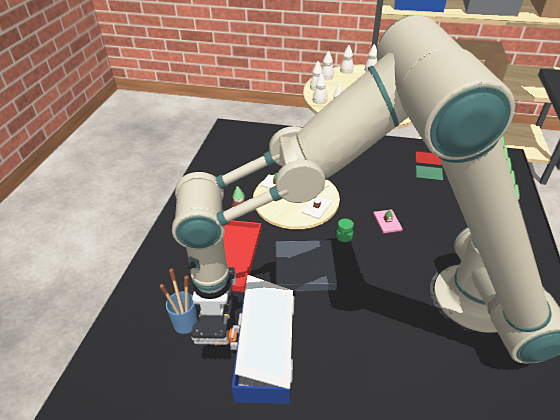

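Call:
drive_tool:
  motion:
    - [[0,0,0,0,0,0,1],[0,0,-0.8,0,0,0,1],[0,0,-5,0,0,0,1],[0,0,-5,0,0,0,1],[0,0,-4,0,0,0,1],[0,0,0,0,0,0,1]]

```text
time: 4.5
eef_pos: [605.5, 275.9, 224.5]
tool_rot: [-0.0, 0.996, 0.087, 0.001]
force: [0.2, 0.1, -0.6]
finger_gap: 0.4
grasp_force: 0.0
```

```bash
python3 -c "
from h import *
C=cam('wrist');im=capture('wrist');cv2.imwrite('pics/w3.png',im[:,:,::-1]);st();im=capture('scene');cv2.imwrite('pics/s3.png',im[:,:,::-1])"
```

```text
4.55 [604.5 275.4 221.8] F [ 0.5  -0.05 -0.71] gap 0.6 g 0.0
```

View pics/s3.png

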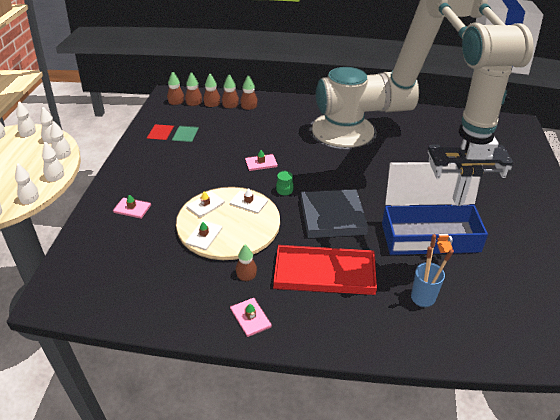

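```bash
python3 -c "
from h import *
go(440,-275,222,71)"
```

```text
shift [-25.64  51.36  -0.06] turn z -61.05387082199408 | yaw 9.9 tilt [-0.004  0.001 -1.   ] q6 1.72
```

Call:
drive_tool:
  motion:
    - [[-2.56,5.14,0,0,0,0,-0.4],[-2.56,5.14,0,0,0,0,-0.4],[-2.56,5.14,0,0,0,0,-0.4],[-2.56,5.14,0,0,0,0,-0.4],[-2.56,5.14,0,0,0,0,-0.4],[-2.56,5.14,0,0,0,0,-0.4],[-2.56,5.14,0,0,0,0,-0.4],[-2.56,5.14,0,0,0,0,-0.4]]

```text
time: 5.6
eef_pos: [472.2, -165.3, 218.8]
tool_rot: [-0.002, 0.996, 0.087, -0.003]
force: [0.7, -0.9, 0.3]
finger_gap: 66.0
grasp_force: 0.0
```

Call:
drive_tool:
  motion:
    - [[-2.56,5.14,0,0,0,0,-0.4],[-2.56,5.14,0,0,0,0,-0.4],[0,0,0,0,0,-10,-0.4],[0,0,0,0,0,-10,-0.4],[0,0,0,0,0,-10,-0.4],[0,0,0,0,0,-10,-0.4],[0,0,0,0,0,-10,-0.4],[0,0,0,0,0,-10,-0.4]]

```text
time: 6.6
eef_pos: [440.4, -273.3, 218.5]
tool_rot: [-0.003, 0.818, 0.575, -0.001]
force: [-0.4, 0.1, 0.1]
finger_gap: 65.5
grasp_force: 0.0
```

```bash
cat >> h.py <<'E'
def wrist(name,lo=22):
    "save wrist picture; report white bases (rect at base top) and hats (at lo+40)"
    C=cam('wrist');im=capture('wrist')[:,:,::-1];cv2.imwrite(f'pics/{name}.png',im)
    h=cv2.cvtColor(im,cv2.COLOR_BGR2HSV);H,S,V=h[...,0],h[...,1],h[...,2]
    W=(V>150)&(S<45)
    for b in blobs(W,400):
        r=rect(C,b[2],lo+8);print('base px',b[0],np.round(r[0],1),np.round(r[1],1),round(r[2],1))
    for nm,m in(('green',(H>45)&(H<85)&(S>110)&(V>30)),('yellow',(H>22)&(H<34)&(S>170)&(V>90)),('brown',(H<14)&(S>80)&(V>15)&(V<140))):
        for b in blobs(m,40): print(nm,b[0],b[1].round(1),'z+36',onz(C,[b[1]],lo+36).round(1)[0],'z+20',onz(C,[b[1]],lo+20).round(1)[0])
    return C,im
E
python3 -c "
from h import *
st();wrist('w4')"
```

```text
6.6 [ 440.4 -273.3  218.5] F [-0.37  0.11  0.12] gap 65.5 g 0.0
base px [ 258  118   64   93 5493] [ 458.1 -245.1] [91.3 61.1] 71.5
base px [ 411  168   89   64 4287] [ 606.6 -335.4] [61.8 92.1] 75.4
base px [316 222  44  23 715] [ 479.3 -332.2] [25.  41.8] 53.6
green [ 132   88   66   53 2762] [164.1 114.2] z+36 [ 369.1 -160.    58. ] z+20 [ 364.1 -158.1   42. ]
green [458 196  19  19 294] [466.6 205.7] z+36 [ 605.7 -333.2   58. ] z+20 [ 612.6 -340.    42. ]
green [ 85 231  20  17 251] [ 95. 239.] z+36 [ 253.2 -243.8   58. ] z+20 [ 242.4 -246.1   42. ]
brown [400   0  36  14 217] [413.9   4.8] z+36 [ 601.7 -148.    58. ] z+20 [ 608.3 -145.5   42. ]
brown [ 478   20   55   56 2041] [502.5  49.6] z+36 [ 667.6 -206.3   58. ] z+20 [ 677.5 -206.7   42. ]
brown [449 193  17  10  77] [456.2 195.6] z+36 [ 598.1 -320.1   58. ] z+20 [ 604.5 -326.2   42. ]
brown [ 87 222  29  22 187] [105.2 230.3] z+36 [ 267.6 -239.3   58. ] z+20 [ 257.6 -241.3   42. ]
```

View pics/w4.png

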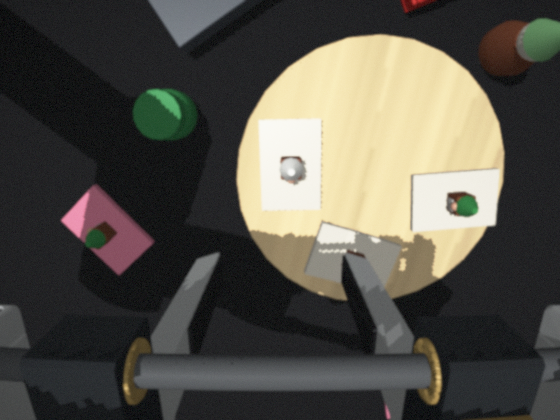

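Wrist view: white lid (290,165), green (455,200), yellow partly hidden (350,255); paint jar (165,112), pink look-alike (105,230).

```bash
python3 -c "
from h import *
go(458,-245,120,71.5);go(458,-245,51,71.5)"
```

```text
shift [3.24 0.77 9.86] turn z -1.0276091657084692 | yaw 70.5 tilt [ 0.002 -0.006 -1.   ] q6 -0.35
shift [ 3.22  0.82 16.76] turn z -1.0276091657084692 | yaw 70.5 tilt [ 0.002 -0.006 -1.   ] q6 -0.35
```

Call:
drive_tool:
  motion:
    - [[3.2,0.8,0,0,0,-1,-0.4],[0,0,5,0,0,0,-0.4],[0,0,5,0,0,0,-0.4],[0,0,3,0,0,0,-0.4],[0,0,0,0,0,0,-0.4]]

```text
time: 7.28
eef_pos: [457.5, -245.2, 87.6]
tool_rot: [-0.005, 0.815, 0.58, -0.002]
force: [0.5, -0.2, -0.2]
finger_gap: 66.0
grasp_force: 0.0
```

```bash
python3 -c "
from h import *
go(458,-245,51,71.5)"
```

```text
shift [0.03 0.08 3.66] turn z -0.6642092648581723 | yaw 70.8 tilt [ 0.003 -0.01  -1.   ] q6 -0.29
```

Call:
drive_tool:
  motion:
    - [[0,0,2,0,0,0,-0.4],[0,0,1.6,0,0,0,-0.4],[0,0,0,0,0,0,1],[0,0,0,0,0,0,1],[0,0,0,0,0,0,1],[0,0,0,0,0,0,1],[0,0,0,0,0,0,1],[0,0,0,0,0,0,1]]
  squeeze: 25

```text
time: 8.28
eef_pos: [459.6, -247.1, 55.5]
tool_rot: [-0.001, 0.814, 0.58, -0.001]
force: [-4.5, 1.4, 4.8]
finger_gap: 19.6
grasp_force: 25.0
```

Call:
drive_tool:
  motion:
    - [[0,0,-0.5,0,0,0,1],[0,0,-1.5,0,0,0,1],[0,0,-4,0,0,0,1],[0,0,-4,0,0,0,1]]

```text
time: 8.78
eef_pos: [461.1, -247.7, 156.9]
tool_rot: [0.0, 0.814, 0.58, 0.0]
force: [0.3, 0.5, -2.4]
finger_gap: 20.1
grasp_force: 25.0
```

```bash
python3 -c "
from h import *
st();go(460,-8,130,10)"
```

```text
8.78 [ 461.1 -247.7  156.9] F [ 0.29  0.49 -2.35] gap 20.1 g 25.0
shift [22.62 -7.93  2.68] turn z 60.92912187659856 | yaw 70.9 tilt [-0.     0.001 -1.   ] q6 -0.29
```

Call:
drive_tool:
  motion:
    - [[5.65,-2,0,0,0,0,1],[5.65,-2,0,0,0,0,1],[5.65,-2,0,0,0,0,1],[5.65,-2,0,0,0,0,1],[0,0,0,0,0,10,1],[0,0,0,0,0,10,1],[0,0,0,0,0,10,1],[0,0,0,0,0,10,1]]

```text
time: 9.78
eef_pos: [459.5, -7.6, 156.2]
tool_rot: [0.0, 0.965, 0.264, 0.001]
force: [0.2, 0.2, -2.1]
finger_gap: 19.8
grasp_force: 25.0
```

Call:
drive_tool:
  motion:
    - [[0,0,0,0,0,10,1],[0,0,3,0,0,8,1],[0,0,3,0,0,0,1],[0,0,0,0,0,0,1]]

```text
time: 10.28
eef_pos: [457.6, -7.5, 94.3]
tool_rot: [-0.001, 0.994, 0.113, -0.002]
force: [0.1, 1.0, -2.5]
finger_gap: 20.7
grasp_force: 2.5
```

```bash
python3 -c "
from h import *
st();go(461,-8,66,12.7)
C=cam('wrist');im=capture('wrist');cv2.imwrite('pics/w5.png',im[:,:,::-1])"
```

```text
10.28 [457.6  -7.5  94.3] F [ 0.05  0.97 -2.53] gap 20.7 g 2.5
shift [0.33 0.13 2.83] turn z 0.23268920557451622 | yaw 12.9 tilt [-0.003 -0.001 -1.   ] q6 1.18
```

View pics/w5.png

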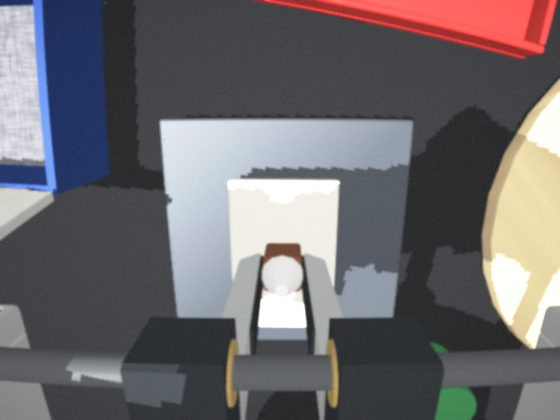

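The lid (283,250) is still held over the plate, but the grip has dropped to 2.5 N, so this looks like the slackening. I lower it promptly.

Call:
drive_tool:
  motion:
    - [[0.3,0.1,1,0,0,0,1],[0,0,1,0,0,0,1],[0,0,0.4,0,0,0,1]]
  squeeze: 30

```text
time: 10.7
eef_pos: [461.8, -8.1, 70.8]
tool_rot: [-0.0, 0.994, 0.113, -0.0]
force: [0.6, -0.3, -2.2]
finger_gap: 19.9
grasp_force: 29.9
```

Call:
drive_tool:
  motion:
    - [[0,0,0.2,0,0,0,1],[0,0,0.2,0,0,0,1],[0,0,0,0,0,0,1]]

```text
time: 11.08
eef_pos: [462.2, -8.2, 67.3]
tool_rot: [0.0, 0.994, 0.113, 0.0]
force: [-0.1, -0.6, -1.9]
finger_gap: 19.5
grasp_force: 29.9
```

```bash
python3 -c "
from h import *
st()"
```

```text
11.07 [462.2  -8.2  67.3] F [-0.1  -0.6  -1.92] gap 19.5 g 29.9
```

Call:
drive_tool:
  motion:
    - [[0,0,0.2,0,0,0,1],[0,0,0.2,0,0,0,1],[0,0,0,0,0,0,1]]

```text
time: 11.45
eef_pos: [462.0, -8.6, 65.9]
tool_rot: [0.001, 0.994, 0.113, 0.0]
force: [-5.9, -1.4, 21.4]
finger_gap: 19.8
grasp_force: 30.0
```

Call:
drive_tool:
  motion:
    - [[0,0,0.1,0,0,0,1],[0,0,0.1,0,0,0,1],[0,0,0,0,0,0,1]]

```text
time: 11.82
eef_pos: [462.2, -8.6, 65.7]
tool_rot: [0.001, 0.994, 0.113, 0.001]
force: [-10.8, -0.7, 35.3]
finger_gap: 19.7
grasp_force: 30.0
```

Call:
drive_tool:
  motion:
    - [[0,0,-0.3,0,0,0,1],[0,0,0,0,0,0,0.05],[0,0,0,0,0,0,0.05],[0,0,0,0,0,0,0.05],[0,0,-5,0,0,0,0.05],[0,0,-5,0,0,0,1],[-4,0,-5,0,0,0,1],[0,0,0,0,0,0,1]]

```text
time: 12.82
eef_pos: [424.4, -17.3, 216.2]
tool_rot: [0.001, 0.994, 0.112, 0.003]
force: [0.6, 0.4, -0.6]
finger_gap: 17.9
grasp_force: 0.0
```

```bash
python3 -c "
from h import *
st();wrist('w6',30)"
```

```text
12.82 [424.4 -17.3 216.2] F [ 0.61  0.39 -0.61] gap 17.9 g 0.0
base px [ 248  110   66   97 5762] [464.7  -8.5] [91.7 61.6] 12.9
base px [  0 166  47  12 472] [397.3 243.4] [10.6 51.3] 9.4
green [ 365  252   57   61 2437] [392.6 282.6] z+36 [ 376.  -141.4   66. ] z+20 [ 369.5 -148.7   50. ]
brown [ 247    0  211   42 1453] [355.3  18.5] z+36 [593.4 -41.2  66. ] z+20 [598.  -43.4  50. ]
brown [446   0  12  30 174] [451.2  14.3] z+36 [ 617.  -117.6   66. ] z+20 [ 622.9 -123.6   50. ]
```

View pics/w6.png

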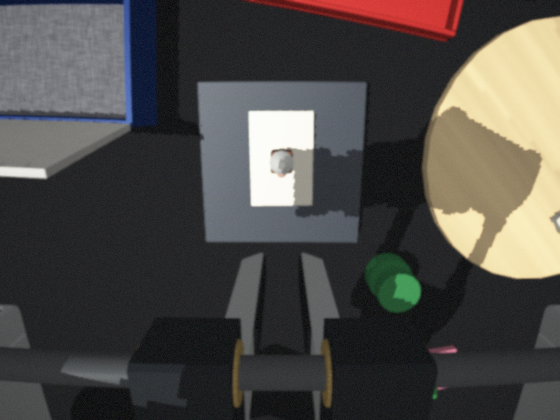

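Wrist view: the white lid stands mid-plate at (281,158). I press its +x end.

```bash
python3 -c "
from h import *
go(501.7,0,64,12.9)"
```

```text
shift [ 7.87  0.04 15.05] turn z 0.0018154696344652166 | yaw 12.9 tilt [ 0.004  0.002 -1.   ] q6 1.14
```

Call:
drive_tool:
  motion:
    - [[3.9,0,0,0,0,0,1],[3.9,0,0,0,0,0,1],[0,0,5,0,0,0,1],[0,0,5,0,0,0,1],[0,0,3.5,0,0,0,1],[0,0,0.5,0,0,0,1],[0,0,0,0,0,0,1],[0,0,0,0,0,0,1]]

```text
time: 13.88
eef_pos: [501.3, 0.5, 74.2]
tool_rot: [0.0, 0.994, 0.113, 0.001]
force: [-0.5, 0.2, -0.9]
finger_gap: 0.6
grasp_force: 0.0
```

```bash
python3 -c "
from h import *
st();go(501.7,0,62,12.9);wrist('w7',30)"
```

```text
13.88 [5.013e+02 5.000e-01 7.420e+01] F [-0.51  0.21 -0.88] gap 0.6 g 0.0
shift [0.03 0.05 1.22] turn z 0.03987415215270573 | yaw 12.9 tilt [ 0.002  0.001 -1.   ] q6 1.21
base px [   0   72   29  157 3067] [527.5 165.4] [91.6 18.9] 1.5
base px [  152   197   251   157 18592] [485.1  -4.4] [106.7 151.6] 12.8
base px [ 491  269   49   82 2852] [ 496.6 -157.8] [60.8 31.9] 12.5
base px [   0  274   42   73 1977] [420.4 161.2] [28.8 59.5] 87.4
base px [535 302  25  46 748] [ 489.6 -189.1] [35.1 18.1] 28.5
base px [  65  364  105   21 1620] [389.2  92.1] [16.2 76. ] 12.6
green [396 401  57  19 787] [424.2 411.6] z+36 [ 430.4 -107.9   66. ] z+20 [ 416.1 -119.8   50. ]
```

Call:
drive_tool:
  motion:
    - [[0,0,0.9,0,0,0,1],[0,0,0,0,0,0,1],[0,0,0,0,0,0,1]]

```text
time: 14.3
eef_pos: [500.0, 0.6, 64.1]
tool_rot: [0.0, 0.994, 0.113, 0.0]
force: [-0.1, 0.6, -0.0]
finger_gap: -0.0
grasp_force: 0.0
```

Call:
drive_tool:
  motion:
    - [[0,0,0.2,0,0,0,1],[0,0,0,0,0,0,1]]

```text
time: 14.55
eef_pos: [499.9, 0.6, 62.0]
tool_rot: [0.0, 0.994, 0.113, -0.0]
force: [0.2, -0.8, 0.6]
finger_gap: 0.2
grasp_force: 0.0
```

Call:
drive_tool:
  motion:
    - [[0,0,0.1,0,0,0,1],[0,0,0,0,0,0,1]]

```text
time: 14.8
eef_pos: [500.0, 0.6, 61.0]
tool_rot: [0.0, 0.994, 0.113, -0.0]
force: [-0.2, -0.7, -0.2]
finger_gap: 0.5
grasp_force: 0.0
```

Call:
drive_tool:
  motion:
    - [[0,0,0.1,0,0,0,1],[0,0,0,0,0,0,1]]

```text
time: 15.05
eef_pos: [500.0, 0.6, 60.0]
tool_rot: [0.0, 0.994, 0.113, -0.0]
force: [-1.1, -0.7, -0.5]
finger_gap: 0.4
grasp_force: 0.0
```

Call:
drive_tool:
  motion:
    - [[0,0,0.1,0,0,0,1],[0,0,0,0,0,0,1]]

```text
time: 15.3
eef_pos: [499.9, 0.6, 59.0]
tool_rot: [0.0, 0.994, 0.113, -0.0]
force: [-0.2, 0.3, 0.5]
finger_gap: 0.7
grasp_force: 0.0
```

Now stepping down to contact.

Call:
drive_tool:
  motion:
    - [[0,0,0.1,0,0,0,1],[0,0,0,0,0,0,1]]

```text
time: 15.55
eef_pos: [499.9, 0.6, 58.0]
tool_rot: [0.0, 0.994, 0.113, -0.0]
force: [0.6, -0.2, -0.2]
finger_gap: 0.3
grasp_force: 0.0
```

Call:
drive_tool:
  motion:
    - [[0,0,0.1,0,0,0,1],[0,0,0,0,0,0,1]]

```text
time: 15.8
eef_pos: [500.1, 0.6, 57.1]
tool_rot: [0.0, 0.994, 0.113, 0.0]
force: [0.2, -0.4, 0.0]
finger_gap: 0.2
grasp_force: 0.3
```

Call:
drive_tool:
  motion:
    - [[0,0,0.05,0,0,0,1],[0,0,0,0,0,0,1]]

```text
time: 16.05
eef_pos: [500.1, 0.6, 57.0]
tool_rot: [0.0, 0.994, 0.113, 0.0]
force: [-1.4, 0.3, 5.6]
finger_gap: 0.6
grasp_force: 2.6
```

Call:
drive_tool:
  motion:
    - [[0,0,0.05,0,0,0,1],[0,0,0,0,0,0,1]]

```text
time: 16.3
eef_pos: [500.1, 0.6, 57.0]
tool_rot: [0.0, 0.994, 0.113, 0.0]
force: [-2.1, 0.7, 9.3]
finger_gap: 0.5
grasp_force: 4.5
```

```bash
python3 -c "
from h import *
st();C,im=wrist('w8',30)
a=cv2.imread('pics/w7.png');cv2.imwrite('pics/cmp.png',np.hstack([a[150:420,130:430],im[150:420,130:430]]))"
```

```text
16.3 [500.1   0.6  57. ] F [-2.11  0.74  9.26] gap 0.5 g 4.5
base px [  141   201   272   153 17353] [491.6  -2.7] [ 95.4 151. ] 13.3
base px [ 506  284   54   66 2847] [ 501.5 -158.4] [52.1 36.1] 25.5
base px [   0  292   28   55 1193] [426.7 155.6] [40.3 19.4] 5.6
base px [  66  363  104   23 1570] [404.9  85.1] [15.1 67.9] 12.5
green [418 415  32   5 102] [433.6 417.7] z+36 [ 441.1 -102.1   66. ] z+20 [ 426.4 -114.8   50. ]
```

View pics/cmp.png

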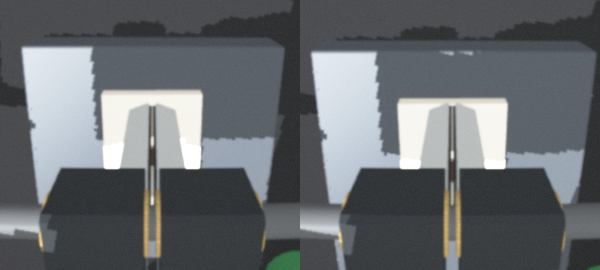

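Contact came at TCP 57.0, the height of a flat end, with a stiff rise and no give between 59.5 and 57. The base does not tilt in the picture, so the white lid is flat and goes to the case.

Call:
drive_tool:
  motion:
    - [[0,0,-0.5,0,0,0,1],[0,0,-5,0,0,0,1],[-3.64,0,0,0,0,0,0.05],[0,0,0,0,0,0,0.05],[0,0,0,0,0,0,0.05],[0,0,0,0,0,0,0.05]]

```text
time: 17.1
eef_pos: [465.3, -7.6, 110.8]
tool_rot: [0.0, 0.994, 0.113, 0.0]
force: [0.2, 0.2, 0.5]
finger_gap: 37.3
grasp_force: 0.0
```

```bash
python3 -c "
from h import *
st();go(464.7,-8.5,61,12.9)"
```

```text
17.1 [465.3  -7.6 110.8] F [0.23 0.24 0.54] gap 37.3 g 0.0
shift [-0.08  0.08  4.98] turn z 0.04309180268977286 | yaw 12.9 tilt [ 0.  0. -1.] q6 1.18
```

Call:
drive_tool:
  motion:
    - [[-0.1,0.1,2.5,0,0,0,0.05],[0,0,2.5,0,0,0,0.05],[0,0,0,0,0,0,0.05],[0,0,0,0,0,0,1],[0,0,0,0,0,0,1],[0,0,0,0,0,0,1],[0,0,0,0,0,0,1]]

```text
time: 17.98
eef_pos: [464.4, -8.7, 61.8]
tool_rot: [0.0, 0.994, 0.113, 0.001]
force: [0.2, 1.6, 4.5]
finger_gap: 19.8
grasp_force: 30.0
```

Call:
drive_tool:
  motion:
    - [[0,0,-1,0,0,0,1],[0,0,-4,0,0,0,1],[3,0,-4,0,0,0,1],[3,-4,0,0,0,0,1],[0,0,0,0,0,0,1],[0,0,0,0,0,0,1]]

```text
time: 18.73
eef_pos: [512.2, 43.5, 150.6]
tool_rot: [0.0, 0.994, 0.113, -0.001]
force: [-0.7, 0.9, -1.5]
finger_gap: 19.7
grasp_force: 30.0
```

```bash
python3 -c "
from h import *
st();go(493.5,334,150,9.5)
C=cam('wrist');im=capture('wrist');cv2.imwrite('pics/w9.png',im[:,:,::-1])"
```

```text
18.73 [512.2  43.5 150.6] F [-0.73  0.88 -1.5 ] gap 19.7 g 30.0
shift [  4.71 -28.73   0.04] turn z 3.4943276696183005 | yaw 13.0 tilt [-0.002  0.    -1.   ] q6 1.29
```

Call:
drive_tool:
  motion:
    - [[3,-4.8,0,0,0,3.5,1],[1.5,-4.8,0,0,0,0,1],[0,-4.8,0,0,0,0,1],[0,-4.8,0,0,0,0,1],[0,-4.8,0,0,0,0,1],[0,-4.8,0,0,0,0,1],[0,0,0,0,0,0,1],[0,0,0,0,0,0,1]]

```text
time: 19.77
eef_pos: [506.9, 334.9, 150.5]
tool_rot: [0.001, 0.997, 0.082, -0.001]
force: [0.2, 0.5, -2.6]
finger_gap: 20.0
grasp_force: 30.0
```

```bash
python3 -c "
from h import *
st();go(493.5,334,150,9.5);C=cam('wrist');im=capture('wrist')[:,:,::-1];cv2.imwrite('pics/w10.png',im)
np.set_printoptions(suppress=True)
# predicted case rim corners / tray corners
f=np.array([np.cos(np.radians(9.5)),np.sin(np.radians(9.5))]);l=np.array([-f[1],f[0]]);c=np.array([506,259])
P=[np.r_[c+a*60*f+b*126*l,65] for a,b in((1,1),(1,-1),(-1,-1),(-1,1))]
p=proj(C,P).round(1);print(p)
o=im.copy();cv2.polylines(o,[p.astype(int)],True,(0,255,255),1);cv2.imwrite('pics/w10o.png',o)"
```

```text
19.77 [506.9 334.9 150.5] F [ 0.22  0.49 -2.59] gap 20.0 g 30.0
shift [-1.34 -0.13  0.05] turn z -0.08090763769894238 | yaw 9.4 tilt [-0.001  0.002 -1.   ] q6 1.88
[[206.8 167.1]
 [552.8 169. ]
 [521.9 312.9]
 [216.3 317.3]]
```

View pics/w10o.png

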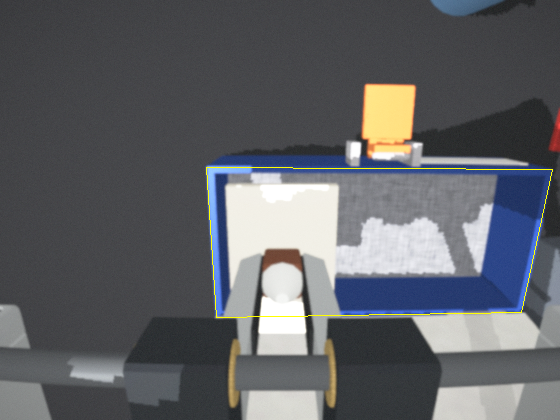

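The predicted rim matches the case, and the held lid (282,240) sits over the far slot.

Call:
drive_tool:
  motion:
    - [[-1.3,-0.1,0,0,0,0,1],[0,0,4,0,0,0,1],[0,0,4,0,0,0,1],[0,0,2.5,0,0,0,1],[0,0,0.4,0,0,0,1],[0,0,0,0,0,0,1]]

```text
time: 20.58
eef_pos: [494.5, 334.9, 42.8]
tool_rot: [-0.0, 0.997, 0.082, 0.0]
force: [-0.2, -0.2, -2.5]
finger_gap: 19.7
grasp_force: 30.0
```

Call:
drive_tool:
  motion:
    - [[0,0,0.15,0,0,0,1],[0,0,0,0,0,0,1]]

```text
time: 20.82
eef_pos: [494.8, 335.5, 41.5]
tool_rot: [-0.0, 0.997, 0.082, 0.001]
force: [0.6, 0.1, -2.5]
finger_gap: 19.7
grasp_force: 30.0
```

Call:
drive_tool:
  motion:
    - [[0,0,0.1,0,0,0,1],[0,0,0,0,0,0,1]]

```text
time: 21.08
eef_pos: [494.2, 335.2, 39.7]
tool_rot: [0.0, 0.997, 0.082, 0.0]
force: [-0.5, -0.4, -2.9]
finger_gap: 19.5
grasp_force: 30.0
```

Call:
drive_tool:
  motion:
    - [[0,0,0.2,0,0,0,1],[0,0,0,0,0,0,1]]

```text
time: 21.32
eef_pos: [494.1, 335.1, 37.2]
tool_rot: [0.0, 0.997, 0.082, -0.0]
force: [-0.2, -0.5, -2.1]
finger_gap: 20.2
grasp_force: 30.0
```

Call:
drive_tool:
  motion:
    - [[0,0,0.1,0,0,0,1],[0,0,0,0,0,0,1]]

```text
time: 21.58
eef_pos: [494.2, 335.2, 36.8]
tool_rot: [0.0, 0.997, 0.082, 0.0]
force: [-1.0, -0.8, 0.8]
finger_gap: 19.7
grasp_force: 30.0
```

Call:
drive_tool:
  motion:
    - [[0,0,0,0,0,0,0.2],[0,0,0,0,0,0,0.2],[0,0,0,0,0,0,0.2],[0,0,-3,0,0,0,0.2],[0,0,-4,0,0,0,0.2],[2,1,-6,0,0,0,0],[2,3,-5,0,0,0,-0.3],[0,0,0,0,0,0,-0.3]]

```text
time: 22.58
eef_pos: [543.9, 302.1, 220.0]
tool_rot: [-0.001, 0.997, 0.081, 0.005]
force: [-0.2, 0.4, -0.1]
finger_gap: 60.8
grasp_force: 0.0
```

```bash
python3 -c "
from h import *
st();wrist('w11',5);im=capture('scene')[:,:,::-1];cv2.imwrite('pics/s11.png',im);C=cam('scene')
h=cv2.cvtColor(im,cv2.COLOR_BGR2HSV);H,S,V=h[...,0],h[...,1],h[...,2]
for b in blobs((H>20)&(H<35)&(S>170)&(V>120),6):
  if 170<b[1][0]<290 and 180<b[1][1]<260: print('yel',b[1],onz(C,[b[1]],58))
for b in blobs((H>40)&(H<85)&(S>100)&(V>30),12):
  if 170<b[1][0]<270 and 180<b[1][1]<240:print('gr',b[1],onz(C,[b[1]],58))
go(500,-335,222,54)"
```

```text
22.57 [543.9 302.1 220. ] F [-0.22  0.38 -0.08] gap 60.8 g 0.0
base px [307 172 133  19 914] [576.  207.5] [ 19.2 142.4] 9.5
base px [  161   195   285   159 21888] [450.4 261.4] [200.3 344.8] 9.4
base px [ 536  249   24   98 1278] [467.3 -43.3] [142.7  32.3] 24.0
base px [ 470  252   59   57 2661] [488.8  31.8] [70.8 72.6] 18.8
base px [  0 305  28  42 937] [322.  616.5] [61.6 40.6] 5.6
base px [ 206  306  153   49 6617] [380.6 274.4] [ 67.8 188.1] 9.4
base px [152 365  50  21 791] [292.3 396.6] [30.8 65.7] 8.7
base px [  0 382  45  38 891] [198.9 614.5] [64.3 58.6] 8.4
base px [522 383  38  37 708] [ 317.4 -102.5] [63.5 54.2] 9.5
base px [ 169  389  226   31 6662] [267.3 256.1] [ 52.1 293.7] 9.4
brown [450  23  37  10 173] [462.9  28.1] z+36 [731.1 165.6  41. ] z+20 [736.2 158.6  25. ]
yel [204.4375 196.0625] [[ 493.8124804  -357.77969064   58.        ]]
gr [203.04444444 226.35555556] [[ 613.43783225 -331.91884467   58.        ]]
shift [-14.3   62.23  -0.71] turn z -44.610564026983525 | yaw 9.4 tilt [-0. -0. -1.] q6 1.8
```

```bash
python3 -c "
from h import *
go(460,-338,222,-35)"
```

```text
shift [-18.29  61.87  -0.71] turn z 44.38943597301648 | yaw 9.4 tilt [-0. -0. -1.] q6 1.8
```

Call:
drive_tool:
  motion:
    - [[-1,5.2,0,0,0,0,-0.3],[-1,5.2,0,0,0,0,-0.3],[-1,5.2,0,0,0,0,-0.3],[-1.6,5.2,0,0,0,0,-0.3],[-1.6,5.2,0,0,0,0,-0.3],[-1.6,5.2,0,0,0,0,-0.3],[-1.6,5.2,0,0,0,0,-0.3],[-1.6,5.2,0,0,0,0,-0.3]]

```text
time: 23.68
eef_pos: [497.7, -126.1, 213.0]
tool_rot: [-0.001, 0.997, 0.083, -0.002]
force: [1.0, 0.2, -0.3]
finger_gap: 61.1
grasp_force: 0.0
```

Call:
drive_tool:
  motion:
    - [[-1.8,5.1,0,0,0,0,-0.3],[-1.8,5.1,0,0,0,0,-0.3],[-1.8,5.1,0,0,0,0,-0.3],[-1.8,5.1,0,0,0,10,-0.3],[0,0,0,0,0,10,-0.3],[0,0,0,0,0,10,-0.3],[0,0,0,0,0,10,-0.3],[0,0,0,0,0,4.5,-0.3]]

```text
time: 24.68
eef_pos: [461.1, -337.1, 212.6]
tool_rot: [-0.001, 0.953, -0.302, -0.002]
force: [-0.2, -0.3, 0.3]
finger_gap: 61.1
grasp_force: 0.0
```

Call:
drive_tool:
  motion:
    - [[0,0,0,0,0,0,-0.3],[0,0,0,0,0,0,-0.3]]

```text
time: 24.92
eef_pos: [461.6, -338.0, 214.0]
tool_rot: [-0.001, 0.954, -0.3, -0.001]
force: [0.7, 0.3, 0.2]
finger_gap: 61.3
grasp_force: 0.0
```

```bash
python3 -c "
from h import *
st();wrist('w12',22)"
```

```text
24.93 [ 461.6 -338.   214. ] F [0.66 0.26 0.16] gap 61.3 g 0.0
base px [ 141   15   96  119 5916] [ 607.1 -335.8] [61.8 90.9] 75.3
base px [ 254  140   65   71 3290] [ 478.9 -355.3] [61.6 70.3] 53.8
green [457   6  22  22 359] [467.5  16.6] z+36 [ 507.2 -560.6   58. ] z+20 [ 506.  -569.4   42. ]
green [172  62  22  23 390] [182.3  72.6] z+36 [ 605.9 -337.    58. ] z+20 [ 609.8 -334.5   42. ]
green [205 325  24  30 499] [217.1 341.5] z+36 [ 379.6 -198.3   58. ] z+20 [ 372.1 -188.7   42. ]
green [320 391  13  11  92] [326.7 394.6] z+36 [ 253.  -254.9   58. ] z+20 [ 239.  -248.2   42. ]
brown [446   9  19  27 209] [453.1  23.9] z+36 [ 508.9 -547.    58. ] z+20 [ 507.8 -555.2   42. ]
brown [  15   51   55   55 2042] [43.6 79. ] z+36 [ 676.5 -233.9   58. ] z+20 [ 684.  -226.1   42. ]
brown [193  70   7  12  46] [196.3  77.3] z+36 [ 595.8 -344.4   58. ] z+20 [ 599.2 -342.2   42. ]
brown [   0  117   59  123 1368] [ 25.9 172. ] z+36 [ 627.3 -160.7   58. ] z+20 [ 632.2 -149.3   42. ]
```

```bash
python3 -c "
from h import *
C=cam('wrist');im=cv2.imread('pics/w12.png');h=cv2.cvtColor(im,cv2.COLOR_BGR2HSV);H,S,V=h[...,0],h[...,1],h[...,2]
box=np.zeros(H.shape,bool);box[125:260,225:350]=1
print(h[130:260:8,285].tolist())
for t in (35,50,65):
  m=box&(S<t)&(V>60)
  for b in blobs(m,500):print(t,b[0],rect(C,b[2],30))
for b in blobs(box&(H>20)&(H<34)&(S>170)&(V>60),15):print('hat',b[0],b[1],onz(C,[b[1]],58),)
for b in blobs(box&(H<14)&(S>70)&(V<110),15):print('brown',b[0],b[1],onz(C,[b[1]],45),)
go(479,-355,100,-36.2)"
```

```text
[[25, 24, 140], [23, 24, 139], [25, 20, 140], [11, 75, 125], [24, 161, 128], [27, 140, 236], [23, 146, 198], [26, 8, 249], [26, 7, 250], [23, 8, 250], [23, 42, 249], [24, 63, 248], [25, 59, 248], [24, 57, 249], [24, 63, 248], [23, 67, 245], [23, 68, 244]]
35 [ 254  125   65   86 4667] ((485.1159973144531, -359.843505859375), (60.87295150756836, 84.32771301269531), 53.31875228881836)
50 [ 253  125   67   87 4845] ((484.8642272949219, -359.6906433105469), (61.81526184082031, 85.6715316772461), 52.64622497558594)
65 [ 225  125   96  126 8207] ((474.5703430175781, -336.0292663574219), (98.60258483886719, 127.11893463134766), 55.05909729003906)
shift [ 2.4   0.38 11.43] turn z 1.2158095414162915 | yaw -35.0 tilt [-0.002 -0.    -1.   ] q6 1.43
```

```bash
python3 -c "
from h import *
C=cam('wrist');im=cv2.imread('pics/w12.png');h=cv2.cvtColor(im,cv2.COLOR_BGR2HSV);H,S,V=h[...,0],h[...,1],h[...,2]
box=np.zeros(H.shape,bool);box[90:260,242:350]=1
for b in blobs(box&(S<40)&(V>60),500):
  r=rect(C,b[2],30);print(b[0],r);go(r[0][0],r[0][1],54,r[2]-90)"
```

```text
[ 254  118   65   93 5119] ((487.3111572265625, -361.3948974609375), (61.126991271972656, 89.95144653320312), 53.35822296142578)
shift [ 3.45  0.43 16.02] turn z 1.6575865799905074 | yaw -35.0 tilt [-0.002 -0.    -1.   ] q6 1.43
```

Call:
drive_tool:
  motion:
    - [[3.4,0.4,0,0,0,1.7,-0.1],[0,0,5,0,0,0,-0.1],[0,0,5,0,0,0,-0.1],[0,0,2,0,0,0,-0.1],[0,0,0,0,0,0,-0.1],[0,0,0,0,0,0,-0.1]]

```text
time: 25.72
eef_pos: [488.1, -362.3, 96.2]
tool_rot: [0.0, 0.949, -0.315, 0.001]
force: [-0.2, -0.1, 0.7]
finger_gap: 51.7
grasp_force: 0.0
```

```bash
python3 -c "
from h import *
go(487.3,-361.4,54,-36.6)"
```

```text
shift [-0.13 -0.03  4.22] turn z -0.14217386807834487 | yaw -36.7 tilt [ 0.002  0.    -1.   ] q6 1.46
```

Call:
drive_tool:
  motion:
    - [[-0.1,0,2.2,0,0,0,-0.1],[0,0,2,0,0,0,-0.1],[0,0,0,0,0,0,-0.1],[0,0,0,0,0,0,1],[0,0,0,0,0,0,1],[0,0,0,0,0,0,1],[0,0,0,0,0,0,1],[0,0,0,0,0,0,1]]

```text
time: 26.72
eef_pos: [487.1, -361.2, 53.8]
tool_rot: [-0.0, 0.949, -0.315, 0.001]
force: [1.8, 1.2, 4.0]
finger_gap: 19.7
grasp_force: 30.0
```

Call:
drive_tool:
  motion:
    - [[0,0,-1,0,0,0,1],[0,0,-4,0,0,0,1],[0,0,-4,0,0,0,1],[0,0,0,0,0,0,1],[0,0,0,0,0,0,1]]

```text
time: 27.35
eef_pos: [485.7, -360.6, 141.9]
tool_rot: [-0.0, 0.949, -0.315, -0.001]
force: [-0.1, -0.5, -1.6]
finger_gap: 19.9
grasp_force: 30.0
```

```bash
python3 -c "
from h import *
go(461,-8.5,140,12.9)"
```

```text
shift [-23.05 -26.73   0.25] turn z -49.66641259347662 | yaw -36.8 tilt [-0.002  0.    -1.   ] q6 1.46
```

Call:
drive_tool:
  motion:
    - [[-3.9,-4.5,0,0,0,0,1],[-3.9,-4.5,0,0,0,0,1],[-3.9,-4.5,0,0,0,0,1],[-3.9,-4.5,0,0,0,0,1],[-3.9,-4.5,0,0,0,0,1],[-3.5,-4.2,0,0,0,0,1],[0,0,0,0,0,-10,1],[0,0,0,0,0,-10,1]]

```text
time: 28.35
eef_pos: [460.4, -8.3, 141.2]
tool_rot: [0.0, 0.99, -0.142, -0.002]
force: [0.3, 0.3, -2.3]
finger_gap: 19.8
grasp_force: 30.0
```

Call:
drive_tool:
  motion:
    - [[0,0,0,0,0,-10,1],[0,0,0,0,0,-10,1],[0,0,0,0,0,-9.7,1],[0,0,3,0,0,0,1],[0,0,3,0,0,0,1],[0,0,0,0,0,0,1],[0,0,0,0,0,0,1]]

```text
time: 29.22
eef_pos: [462.0, -9.6, 83.0]
tool_rot: [-0.0, 0.994, 0.113, -0.0]
force: [-0.5, -0.4, -2.0]
finger_gap: 19.6
grasp_force: 30.0
```

```bash
python3 -c "
from h import *
st();go(461,-8.5,64,12.9)"
```

```text
29.23 [462.   -9.6  83. ] F [-0.53 -0.37 -2.01] gap 19.6 g 30.0
shift [-0.07 -0.13  1.9 ] turn z 0.0377490465779573 | yaw 12.9 tilt [-0.001 -0.    -1.   ] q6 1.17
```

Call:
drive_tool:
  motion:
    - [[0,0,1.5,0,0,0,1],[0,0,0.4,0,0,0,1],[0,0,0,0,0,0,1]]

```text
time: 29.6
eef_pos: [462.5, -9.7, 64.6]
tool_rot: [0.0, 0.994, 0.113, 0.0]
force: [-1.1, -0.3, -1.8]
finger_gap: 19.9
grasp_force: 30.0
```

Call:
drive_tool:
  motion:
    - [[0,0,0.15,0,0,0,1],[0,0,0,0,0,0,1]]

```text
time: 29.85
eef_pos: [462.4, -9.6, 63.0]
tool_rot: [0.0, 0.994, 0.113, 0.0]
force: [-0.5, -0.2, -2.3]
finger_gap: 19.9
grasp_force: 30.0
```

Call:
drive_tool:
  motion:
    - [[0,0,0.1,0,0,0,1],[0,0,0,0,0,0,1]]

```text
time: 30.1
eef_pos: [462.4, -9.7, 61.8]
tool_rot: [0.0, 0.994, 0.113, 0.0]
force: [-0.7, 0.7, -1.1]
finger_gap: 19.8
grasp_force: 30.0
```

Call:
drive_tool:
  motion:
    - [[0,0,0,0,0,0,0.05],[0,0,0,0,0,0,0.05],[0,0,0,0,0,0,0.05],[0,0,-5,0,0,0,0.05],[0,0,0,0,0,0,1],[3.7,0,0,0,0,0,1],[0,0,0,0,0,0,1],[0,0,0,0,0,0,1]]

```text
time: 31.1
eef_pos: [496.8, -1.2, 110.6]
tool_rot: [-0.0, 0.994, 0.113, -0.001]
force: [-0.5, 0.5, -0.1]
finger_gap: 8.4
grasp_force: 0.0
```

```bash
python3 -c "
from h import *
st();wrist('w13',30);go(498.5,-1.5,62,12.9)"
```

```text
31.1 [496.8  -1.2 110.6] F [-0.46  0.48 -0.14] gap 8.4 g 0.0
base px [   0   69   66  140 8164] [524.  183.3] [93. 51.] 9.2
base px [537 124  23  32 436] [ 603.2 -163.7] [21.3 16.5] 24.2
base px [  168   178   219   176 20107] [469.   -7.9] [138.7 152.4] 12.7
base px [   0  240   76   80 3700] [424.2 187.7] [47.2 99.1] 55.0
base px [ 518  242   42  107 2208] [ 491.1 -212. ] [93.3 34.6] 20.0
base px [ 467  245   57   93 3593] [ 487.  -164.5] [76.9 43.6] 5.0
base px [272 311  21  43 815] [420.2 -20. ] [38.  15.4] 13.0
base px [  63  365   89   19 1069] [345.5 111.9] [17.2 75.1] 13.2
green [ 407  389   45   31 1078] [427.1 405.6] z+36 [ 398.7 -137.    66. ] z+20 [ 384.7 -149.    50. ]
shift [0.19 0.07 4.87] turn z 0.0407023484304716 | yaw 12.9 tilt [-0.003 -0.001 -1.   ] q6 1.2
```

Call:
drive_tool:
  motion:
    - [[0.1,0,3.5,0,0,0,1],[0,0,1.3,0,0,0,1],[0,0,0,0,0,0,1],[0,0,0,0,0,0,1]]

```text
time: 31.65
eef_pos: [499.7, -1.3, 64.3]
tool_rot: [0.0, 0.994, 0.113, 0.001]
force: [0.5, 0.3, -0.6]
finger_gap: 0.5
grasp_force: 0.0
```

Call:
drive_tool:
  motion:
    - [[0,0,0.1,0,0,0,1],[0,0,0,0,0,0,1]]

```text
time: 31.9
eef_pos: [499.5, -1.2, 63.2]
tool_rot: [0.0, 0.994, 0.113, 0.001]
force: [-0.4, 0.5, 0.7]
finger_gap: 0.1
grasp_force: 0.0
```

Call:
drive_tool:
  motion:
    - [[0,0,0.1,0,0,0,1],[0,0,0,0,0,0,1]]

```text
time: 32.15
eef_pos: [499.2, -1.1, 61.6]
tool_rot: [0.0, 0.994, 0.113, 0.0]
force: [0.5, -0.2, -0.5]
finger_gap: 0.6
grasp_force: 0.0
```

Call:
drive_tool:
  motion:
    - [[0,0,0.1,0,0,0,1],[0,0,0,0,0,0,1]]

```text
time: 32.4
eef_pos: [499.1, -1.1, 60.5]
tool_rot: [0.0, 0.994, 0.113, -0.0]
force: [0.2, -0.6, -0.6]
finger_gap: 0.6
grasp_force: 0.0
```

Call:
drive_tool:
  motion:
    - [[0,0,0.1,0,0,0,1],[0,0,0,0,0,0,1]]

```text
time: 32.65
eef_pos: [499.3, -1.1, 59.7]
tool_rot: [0.0, 0.994, 0.113, 0.0]
force: [0.8, 0.6, 1.3]
finger_gap: 0.3
grasp_force: 0.5
```

Contact already at 59.7.

Call:
drive_tool:
  motion:
    - [[0,0,0.1,0,0,0,1],[0,0,0,0,0,0,1]]

```text
time: 32.9
eef_pos: [499.6, -1.1, 58.7]
tool_rot: [0.0, 0.994, 0.113, 0.0]
force: [0.5, 0.1, 1.3]
finger_gap: 0.6
grasp_force: 0.6
```

Call:
drive_tool:
  motion:
    - [[0,0,0.1,0,0,0,1],[0,0,0,0,0,0,1]]

```text
time: 33.15
eef_pos: [499.5, -1.2, 57.7]
tool_rot: [0.0, 0.994, 0.113, 0.0]
force: [0.3, 1.1, 1.7]
finger_gap: 0.6
grasp_force: 0.7
```

Call:
drive_tool:
  motion:
    - [[0,0,0.05,0,0,0,1],[0,0,0,0,0,0,1]]

```text
time: 33.4
eef_pos: [499.5, -1.2, 57.2]
tool_rot: [0.0, 0.994, 0.113, 0.0]
force: [1.5, 0.5, 1.7]
finger_gap: 0.5
grasp_force: 0.8
```

```bash
python3 -c "
from h import *
st();im=capture('wrist')[:,:,::-1];cv2.imwrite('pics/w14.png',im);im=capture('side')[:,:,::-1];cv2.imwrite('pics/s14.png',im)"
```

```text
33.4 [499.5  -1.2  57.2] F [1.47 0.46 1.67] gap 0.5 g 0.8
```

It gives about 2.5 mm, from TCP 59.7 to 57.2, under roughly 1.5 N. The yellow lid is warped and goes to the tray.

Call:
drive_tool:
  motion:
    - [[0,0,-0.3,0,0,0,1],[0,0,-2,0,0,0,1],[0,0,-3,0,0,0,1],[-3.7,0,0,0,0,0,0.05],[0,0,0,0,0,0,0.05],[0,0,0,0,0,0,0.05],[0,0,0,0,0,0,0.05]]

```text
time: 34.38
eef_pos: [463.8, -9.4, 110.0]
tool_rot: [0.0, 0.994, 0.113, 0.0]
force: [-0.1, -0.1, 0.1]
finger_gap: 37.1
grasp_force: 0.0
```

```bash
python3 -c "
from h import *
st();go(462.4,-9.7,61.8,12.9);wrist('w15',30)" | grep -v -e brown
```

```text
34.38 [463.8  -9.4 110. ] F [-0.06 -0.05  0.12] gap 37.1 g 0.0
shift [-0.14  0.    4.82] turn z 0.044888912344148935 | yaw 12.9 tilt [ 0.  0. -1.] q6 1.17
base px [   0   21   57  146 7350] [520.6 178.2] [92.6 42.4] 8.5
base px [ 512   81   48   78 2073] [ 578.8 -158.2] [51.6 34.6] 23.5
base px [  163   128   235   226 35677] [452.  -11.7] [171.4 152.3] 12.7
base px [   0  191   65   62 2316] [440.9 179.1] [33.8 72.3] 45.6
base px [ 516  245   44  104 2204] [ 457.4 -219. ] [90.2 35.9] 18.9
base px [ 475  248   46   76 2225] [ 463.5 -180.8] [64.4 34.8] 37.8
```

Call:
drive_tool:
  motion:
    - [[-0.1,0,2.5,0,0,0,0.05],[0,0,2.3,0,0,0,0.05],[0,0,0,0,0,0,0.05],[0,0,0,0,0,0,1],[0,0,0,0,0,0,1],[0,0,0,0,0,0,1],[0,0,0,0,0,0,1]]

```text
time: 35.3
eef_pos: [462.8, -9.7, 62.9]
tool_rot: [0.0, 0.994, 0.113, 0.001]
force: [0.1, 0.6, 3.6]
finger_gap: 19.5
grasp_force: 30.0
```

Call:
drive_tool:
  motion:
    - [[0,0,-1,0,0,0,1],[0,0,-4,0,0,0,1],[0,0,-4,0,0,0,1],[0,0,0,0,0,9.7,1],[0,0,0,0,0,0,1]]

```text
time: 35.92
eef_pos: [461.9, -9.6, 152.7]
tool_rot: [0.0, 1.0, 0.029, 0.0]
force: [0.2, 0.9, -1.6]
finger_gap: 19.9
grasp_force: 30.0
```

```bash
python3 -c "
from h import *
st();go(667,26,150,3.2);
C=cam('wrist');im=capture('wrist')[:,:,::-1];cv2.imwrite('pics/w16.png',im)
h=cv2.cvtColor(im,cv2.COLOR_BGR2HSV);H,S,V=h[...,0],h[...,1],h[...,2]
b=max(blobs(((H<6)|(H>174))&(S>170)&(V>60),100),key=lambda b:b[0][4]);print(b[0],rect(C,b[2],25),rect(C,b[2],0))
c=max(cv2.findContours(b[2].astype(np.uint8),0,2)[0],key=cv2.contourArea)
q=cv2.approxPolyDP(cv2.convexHull(c),6,True)[:,0];print(q.tolist(),onz(C,q,25).round(1).tolist())"
```

```text
35.92 [461.9  -9.6 152.7] F [ 0.15  0.85 -1.63] gap 19.9 g 30.0
shift [20.69 -2.36  0.28] turn z 0.14566867645373804 | yaw 3.3 tilt [ 0.  0. -1.] q6 1.34
[  144     0   323    40 11708] ((616.4822387695312, -20.04645538330078), (29.129322052001953, 243.81683349609375), 3.782895088195801) ((622.7816772460938, -21.2796630859375), (31.65908432006836, 264.9913635253906), 3.782902479171753)
[[466, 0], [463, 33], [452, 39], [156, 36], [146, 28], [144, 0]] [[639.0, -140.1, 25.0], [615.1, -141.2, 25.0], [609.9, -133.1, 25.0], [597.5, 93.1, 25.0], [603.1, 100.8, 25.0], [623.0, 102.1, 25.0]]
```

Call:
drive_tool:
  motion:
    - [[5.1,-0.6,0,0,0,0,1],[5.1,-0.6,0,0,0,0,1],[5.1,-0.6,0,0,0,0,1],[5.1,-0.6,0,0,0,0,1],[0,0,0,0,0,0,1],[0,0,0,0,0,0,1]]

```text
time: 36.72
eef_pos: [662.9, 25.9, 150.6]
tool_rot: [-0.0, 1.0, 0.029, -0.002]
force: [-0.8, -0.1, -1.5]
finger_gap: 19.9
grasp_force: 30.0
```

```bash
python3 -c "
from h import *
st();go(666,23,45,3.4);
C=cam('wrist');im=capture('wrist')[:,:,::-1];cv2.imwrite('pics/w17.png',im)
h=cv2.cvtColor(im,cv2.COLOR_BGR2HSV);H,S,V=h[...,0],h[...,1],h[...,2]
c=np.vstack([x for x in cv2.findContours((((H<6)|(H>174))&(S>170)&(V>40)).astype(np.uint8),0,2)[0] if cv2.contourArea(x)>200])
q=cv2.approxPolyDP(cv2.convexHull(c),6,True)[:,0];print(q.tolist(),onz(C,q,25).round(1).tolist())"
```

```text
36.73 [662.9  25.9 150.6] F [-0.84 -0.12 -1.48] gap 19.9 g 30.0
shift [ 0.34  0.31 10.55] turn z -0.07442329163876593 | yaw 3.3 tilt [-0.004 -0.    -1.   ] q6 1.45
[[483, 138], [460, 275], [193, 271], [184, 133]] [[737.6, -135.0, 25.0], [615.5, -140.2, 25.0], [606.3, 100.8, 25.0], [726.1, 106.5, 25.0]]
```

Call:
drive_tool:
  motion:
    - [[0.6,0.3,0,0,0,0.5,1],[0,0,4,0,0,0,1],[0,0,4,0,0,0,1],[0,0,2.4,0,0,0,1],[0,0,0.4,0,0,0,1],[0,0,0,0,0,0,1],[0,0,0,0,0,0,1]]

```text
time: 37.65
eef_pos: [671.8, 23.0, 45.9]
tool_rot: [0.0, 1.0, 0.024, 0.002]
force: [0.6, -0.8, -3.0]
finger_gap: 19.9
grasp_force: 30.0
```

Call:
drive_tool:
  motion:
    - [[0,0,0.15,0,0,0,1],[0,0,0,0,0,0,1]]

```text
time: 37.9
eef_pos: [670.8, 23.2, 43.1]
tool_rot: [0.0, 1.0, 0.024, 0.0]
force: [0.6, 0.8, -1.8]
finger_gap: 19.9
grasp_force: 30.0
```

Call:
drive_tool:
  motion:
    - [[0,0,0.1,0,0,0,1],[0,0,0,0,0,0,1]]

```text
time: 38.15
eef_pos: [670.5, 23.2, 41.5]
tool_rot: [0.0, 1.0, 0.024, -0.0]
force: [-0.5, 0.2, -2.1]
finger_gap: 20.0
grasp_force: 30.0
```

Call:
drive_tool:
  motion:
    - [[0,0,0.2,0,0,0,1],[0,0,0,0,0,0,1]]

```text
time: 38.4
eef_pos: [670.4, 23.2, 39.3]
tool_rot: [0.0, 1.0, 0.024, -0.0]
force: [-0.0, -0.3, -2.6]
finger_gap: 20.0
grasp_force: 30.0
```

Call:
drive_tool:
  motion:
    - [[0,0,0.1,0,0,0,1],[0,0,0,0,0,0,1]]

```text
time: 38.65
eef_pos: [670.6, 23.2, 38.5]
tool_rot: [0.0, 1.0, 0.024, -0.0]
force: [0.1, -0.6, -2.1]
finger_gap: 19.7
grasp_force: 30.0
```

Call:
drive_tool:
  motion:
    - [[0,0,0.1,0,0,0,1],[0,0,0,0,0,0,1]]

```text
time: 38.9
eef_pos: [670.8, 23.2, 37.9]
tool_rot: [0.0, 1.0, 0.024, 0.0]
force: [-0.8, 0.3, -0.7]
finger_gap: 19.6
grasp_force: 30.0
```

Call:
drive_tool:
  motion:
    - [[0,0,0.05,0,0,0,1],[0,0,0,0,0,0,0.2],[0,0,0,0,0,0,0.2],[0,0,0,0,0,0,0.2],[0,0,-3,0,0,0,0.2],[0,0,-5,0,0,0,0],[0,0,-5,0,0,0,0],[0,0,-5,0,0,0,-0.1]]

```text
time: 39.9
eef_pos: [670.5, 23.2, 218.6]
tool_rot: [0.0, 1.0, 0.024, 0.0]
force: [0.6, -1.2, 0.4]
finger_gap: 51.0
grasp_force: 0.0
```

Call:
drive_tool:
  motion:
    - [[-5,2,0,0,0,0,-0.1],[-4,3,0,0,0,0,-0.1],[0,0,0,0,0,0,-0.1],[0,0,0,0,0,0,-0.1]]

```text
time: 40.4
eef_pos: [583.8, -30.9, 217.4]
tool_rot: [-0.0, 1.0, 0.024, 0.001]
force: [0.7, 0.4, 0.7]
finger_gap: 51.8
grasp_force: 0.0
```

```bash
python3 -c "
from h import *
st();C,im=wrist('w18',5)
cv2.imwrite('pics/w18c.png',im)
go(577,-328,215,-14.6)" | grep -v -e brown
```

```text
40.4 [583.8 -30.9 217.4] F [0.69 0.44 0.71] gap 51.8 g 0.0
base px [ 200   61   63   93 5008] [670.2  21.9] [89.  60.9] 3.0
base px [ 525  152   35   82 1473] [ 595.8 -321. ] [94.7 42. ] 15.2
shift [-2.14 29.66  0.21] turn z 17.34176323607994 | yaw 2.7 tilt [ 0.001 -0.    -1.   ] q6 1.35
```

Yellow stands in the tray at (670,22), measured. Next I look at green.

Call:
drive_tool:
  motion:
    - [[-0.4,5.9,0,0,0,0,-0.1],[-0.4,5.9,0,0,0,0,-0.1],[-0.4,5.9,0,0,0,0,-0.1],[-0.4,5.9,0,0,0,0,-0.1],[-0.4,5.9,0,0,0,0,-0.1],[0,0,0,0,0,9,-0.1],[0,0,0,0,0,8.3,-0.1],[0,0,0,0,0,0,-0.1]]

```text
time: 41.45
eef_pos: [578.4, -326.7, 216.3]
tool_rot: [-0.0, 0.992, -0.126, -0.0]
force: [-0.1, 0.3, 0.2]
finger_gap: 51.8
grasp_force: 0.0
```

Call:
drive_tool:
  motion:
    - [[0,0,0,0,0,0,-0.1],[0,0,0,0,0,0,-0.1]]

```text
time: 41.7
eef_pos: [577.6, -326.3, 217.1]
tool_rot: [0.0, 0.992, -0.126, 0.0]
force: [-0.1, -0.9, -0.0]
finger_gap: 51.4
grasp_force: 0.0
```

```bash
python3 -c "
from h import *
st();C,im=wrist('w19',22);go(606.6,-335.4,90,-14.6)" | grep -v -e brown
```

```text
41.7 [ 577.6 -326.3  217.1] F [-0.06 -0.89 -0.05] gap 51.4 g 0.0
base px [ 251  121   63   93 4558] [ 607.  -335.4] [61.4 91.3] 75.4
green [274 161  19  20 303] [282.7 171. ] z+36 [ 608.8 -336.2   58. ] z+20 [ 606.3 -335.6   42. ]
green [517 198  21  18 262] [526.9 207.3] z+36 [ 516.6 -558.5   58. ] z+20 [ 509.6 -569.1   42. ]
green [198 391  17  29 282] [205.4 404.7] z+36 [ 370.2 -182.8   58. ] z+20 [ 355.8 -174.6   42. ]
shift [ 3.04  0.15 12.71] turn z 0.12170115874866383 | yaw -14.5 tilt [ 0.  0. -1.] q6 1.2
```

View pics/w19.png

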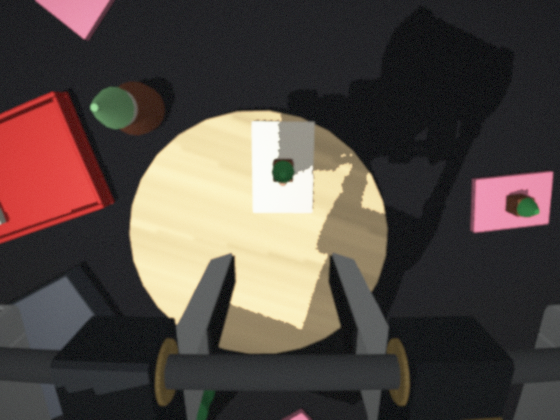

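The green hat on a white base is at (283,168) on the wheel. The pink-based look-alikes are at (512,200), (75,15) and the bottom edge. I take the wheel one.

Call:
drive_tool:
  motion:
    - [[3.1,0.1,0,0,0,0,-0.1],[0,0,5,0,0,0,-0.1],[0,0,5,0,0,0,-0.1],[0,0,2.6,0,0,0,-0.1],[0,0,0,0,0,0,-0.1],[0,0,0,0,0,0,-0.1]]

```text
time: 42.5
eef_pos: [608.0, -335.9, 92.6]
tool_rot: [0.001, 0.992, -0.127, 0.001]
force: [0.5, 0.3, -0.3]
finger_gap: 51.9
grasp_force: 0.0
```

```bash
python3 -c "
from h import *
go(607,-335.4,54,-14.6)"
```

```text
shift [-0.12 -0.03  3.86] turn z 0.06322194257523961 | yaw -14.5 tilt [ 0.002  0.001 -1.   ] q6 1.22
```

Call:
drive_tool:
  motion:
    - [[-0.1,0,2,0,0,0,-0.1],[0,0,1.8,0,0,0,-0.1],[0,0,0,0,0,0,-0.1],[0,0,0,0,0,0,1],[0,0,0,0,0,0,1],[0,0,0,0,0,0,1],[0,0,0,0,0,0,1],[0,0,0,0,0,0,1]]

```text
time: 43.5
eef_pos: [606.3, -335.1, 53.6]
tool_rot: [0.0, 0.992, -0.127, 0.0]
force: [0.2, 1.4, 1.8]
finger_gap: 20.0
grasp_force: 30.0
```

Call:
drive_tool:
  motion:
    - [[0,0,-1,0,0,0,1],[0,0,-4,0,0,0,1],[0,0,-4,0,0,0,1],[0,0,0,0,0,0,1],[0,0,0,0,0,0,1]]

```text
time: 44.12
eef_pos: [605.2, -334.8, 142.2]
tool_rot: [-0.0, 0.992, -0.127, -0.001]
force: [0.3, 0.9, -1.7]
finger_gap: 19.5
grasp_force: 30.0
```

```bash
python3 -c "
from h import *
go(461,-8.5,140,12.9)"
```

```text
shift [-22.16 -27.95   0.27] turn z -27.46061168098373 | yaw -14.6 tilt [-0.002 -0.    -1.   ] q6 1.22
```

Call:
drive_tool:
  motion:
    - [[-3.7,-4.65,0,0,0,0,1],[-3.7,-4.65,0,0,0,0,1],[-3.7,-4.65,0,0,0,0,1],[-3.7,-4.65,0,0,0,0,1],[-3.7,-4.65,0,0,0,0,1],[-3.7,-4.65,0,0,0,0,1],[0,0,0,0,0,-10,1],[0,0,0,0,0,-10,1]]

```text
time: 45.12
eef_pos: [459.4, -8.1, 141.5]
tool_rot: [-0.0, 0.999, 0.051, -0.002]
force: [0.8, 0.4, -1.8]
finger_gap: 19.8
grasp_force: 30.0
```

Call:
drive_tool:
  motion:
    - [[0,0,0,0,0,-7.5,1],[0,0,3,0,0,0,1],[0,0,3,0,0,0,1],[0,0,0,0,0,0,1],[0,0,0,0,0,0,1]]

```text
time: 45.75
eef_pos: [461.3, -9.3, 83.1]
tool_rot: [-0.0, 0.994, 0.113, -0.0]
force: [0.1, -0.4, -0.5]
finger_gap: 19.9
grasp_force: 30.0
```

```bash
python3 -c "
from h import *
st();go(461,-8.5,64,12.9)"
```

```text
45.75 [461.3  -9.3  83.1] F [ 0.08 -0.43 -0.51] gap 19.9 g 30.0
shift [-0.   -0.09  1.91] turn z 0.035045409730273036 | yaw 12.9 tilt [-0.001 -0.    -1.   ] q6 1.17
```

Call:
drive_tool:
  motion:
    - [[0,0,1.5,0,0,0,1],[0,0,0.4,0,0,0,1],[0,0,0,0,0,0,1]]

```text
time: 46.12
eef_pos: [461.6, -9.4, 64.6]
tool_rot: [0.0, 0.994, 0.113, 0.0]
force: [-0.4, 0.1, -1.0]
finger_gap: 19.5
grasp_force: 30.0
```

Call:
drive_tool:
  motion:
    - [[0,0,0.15,0,0,0,1],[0,0,0,0,0,0,1]]

```text
time: 46.38
eef_pos: [461.5, -9.3, 63.0]
tool_rot: [0.0, 0.994, 0.113, 0.0]
force: [-0.3, -0.1, -2.5]
finger_gap: 19.8
grasp_force: 30.0
```

Call:
drive_tool:
  motion:
    - [[0,0,0.1,0,0,0,1],[0,0,0,0,0,0,1]]

```text
time: 46.62
eef_pos: [461.3, -9.3, 61.6]
tool_rot: [0.0, 0.994, 0.113, 0.0]
force: [-0.0, -0.3, -1.9]
finger_gap: 19.9
grasp_force: 30.0
```

Call:
drive_tool:
  motion:
    - [[0,0,0.05,0,0,0,1],[0,0,0,0,0,0,1],[0,0,0,0,0,0,0.05],[0,0,0,0,0,0,0.05],[0,0,0,0,0,0,0.05],[0,0,-2,0,0,0,0.05],[0,0,-3,0,0,0,0.05],[0,0,0,0,0,0,1]]

```text
time: 47.62
eef_pos: [463.1, -9.6, 112.7]
tool_rot: [0.001, 0.994, 0.113, 0.002]
force: [-0.5, 0.5, -0.8]
finger_gap: 37.9
grasp_force: 0.0
```

Call:
drive_tool:
  motion:
    - [[3.7,0,0,0,0,0,1],[0,0,0,0,0,0,1],[0,0,0,0,0,0,1],[0,0,3.5,0,0,0,1],[0,0,1.4,0,0,0,1],[0,0,0,0,0,0,1],[0,0,0,0,0,0,1]]

```text
time: 48.5
eef_pos: [497.8, -1.2, 62.7]
tool_rot: [0.0, 0.994, 0.113, 0.001]
force: [0.7, 0.2, -0.1]
finger_gap: 0.5
grasp_force: 0.0
```

Call:
drive_tool:
  motion:
    - [[0,0,0.1,0,0,0,1],[0,0,0,0,0,0,1]]

```text
time: 48.75
eef_pos: [497.7, -1.1, 61.7]
tool_rot: [0.0, 0.994, 0.113, 0.001]
force: [0.4, 0.1, -0.3]
finger_gap: 0.6
grasp_force: 0.0
```

Call:
drive_tool:
  motion:
    - [[0,0,0.1,0,0,0,1],[0,0,0,0,0,0,1]]

```text
time: 49.0
eef_pos: [497.3, -1.0, 60.1]
tool_rot: [0.0, 0.994, 0.113, 0.0]
force: [0.1, -0.5, 0.2]
finger_gap: 0.4
grasp_force: 0.0
```

Call:
drive_tool:
  motion:
    - [[0,0,0.1,0,0,0,1],[0,0,0,0,0,0,1]]

```text
time: 49.25
eef_pos: [497.3, -1.0, 59.0]
tool_rot: [0.0, 0.994, 0.113, -0.0]
force: [-0.4, -0.0, -0.1]
finger_gap: 0.4
grasp_force: 0.0
```

Call:
drive_tool:
  motion:
    - [[0,0,0.1,0,0,0,1],[0,0,0,0,0,0,1]]

```text
time: 49.5
eef_pos: [497.3, -1.0, 58.0]
tool_rot: [0.0, 0.994, 0.113, -0.0]
force: [0.0, -0.5, 0.5]
finger_gap: 0.5
grasp_force: 0.0
```

Call:
drive_tool:
  motion:
    - [[0,0,0.05,0,0,0,1],[0,0,0,0,0,0,1]]

```text
time: 49.75
eef_pos: [497.3, -1.0, 57.6]
tool_rot: [0.0, 0.994, 0.113, -0.0]
force: [-0.5, -0.3, 0.6]
finger_gap: 0.7
grasp_force: 0.0
```

Call:
drive_tool:
  motion:
    - [[0,0,0.05,0,0,0,1],[0,0,0,0,0,0,1]]

```text
time: 50.0
eef_pos: [497.3, -1.0, 57.1]
tool_rot: [0.0, 0.994, 0.113, -0.0]
force: [0.2, 0.3, 0.2]
finger_gap: 0.1
grasp_force: 0.0
```

Call:
drive_tool:
  motion:
    - [[0,0,0.05,0,0,0,1],[0,0,0,0,0,0,1]]

```text
time: 50.25
eef_pos: [497.4, -1.0, 57.1]
tool_rot: [0.0, 0.994, 0.113, 0.0]
force: [-1.3, 0.5, 4.8]
finger_gap: 0.4
grasp_force: 2.4
```

Contact is stiff at 57.1 with no give above it, so green is flat and goes to the case.

Call:
drive_tool:
  motion:
    - [[0,0,-0.3,0,0,0,1],[0,0,-2,0,0,0,1],[0,0,-3,0,0,0,1],[-3.7,0,0,0,0,0,0.05],[0,0,0,0,0,0,0.05],[0,0,0,0,0,0,0.05],[0,0,0,0,0,0,0.05]]

```text
time: 51.12
eef_pos: [462.3, -9.3, 109.5]
tool_rot: [0.0, 0.994, 0.113, 0.0]
force: [0.4, 0.1, -0.4]
finger_gap: 36.7
grasp_force: 0.0
```

```bash
python3 -c "
from h import *
st();go(461.4,-9.3,61.6,12.9)"
```

```text
51.12 [462.3  -9.3 109.5] F [ 0.37  0.07 -0.35] gap 36.7 g 0.0
shift [-0.09 -0.02  4.79] turn z 0.03968100305594646 | yaw 12.9 tilt [ 0.001  0.    -1.   ] q6 1.17
```

Call:
drive_tool:
  motion:
    - [[-0.1,0,2.5,0,0,0,0.05],[0,0,2.3,0,0,0,0.05],[0,0,0,0,0,0,0.05],[0,0,0,0,0,0,1],[0,0,0,0,0,0,1],[0,0,0,0,0,0,1],[0,0,0,0,0,0,1]]

```text
time: 52.0
eef_pos: [461.0, -9.6, 62.3]
tool_rot: [0.0, 0.994, 0.113, 0.001]
force: [-0.6, 0.3, 2.9]
finger_gap: 19.9
grasp_force: 30.0
```

Call:
drive_tool:
  motion:
    - [[0,0,-1,0,0,0,1],[0,0,-4,0,0,0,1],[3,0,-4,0,0,0,1],[4,-4,0,0,0,3.5,1],[1,-5,0,0,0,0,1],[0,-5,0,0,0,0,1],[0,0,0,0,0,0,1],[0,0,0,0,0,0,1]]

```text
time: 53.0
eef_pos: [512.9, 145.0, 151.7]
tool_rot: [0.001, 0.997, 0.083, -0.0]
force: [0.6, -0.1, -2.7]
finger_gap: 19.8
grasp_force: 30.0
```

```bash
python3 -c "
from h import *
st();go(512.6,219.5,150,9.5)
C=cam('wrist');im=capture('wrist')[:,:,::-1];cv2.imwrite('pics/w20.png',im)"
```

```text
53.0 [512.9 145.  151.7] F [ 0.62 -0.05 -2.7 ] gap 19.8 g 30.0
shift [ 1.2  -7.35  0.16] turn z -0.0103441580878183 | yaw 9.5 tilt [-0.     0.001 -1.   ] q6 1.55
```

Call:
drive_tool:
  motion:
    - [[1.2,-3.7,0,0,0,0,1],[0,-3.7,0,0,0,0,1],[0,0,4,0,0,0,1],[0,0,4,0,0,0,1],[0,0,2.2,0,0,0,1],[0,0,0.6,0,0,0,1],[0,0,0,0,0,0,1],[0,0,0,0,0,0,1]]

```text
time: 54.05
eef_pos: [513.9, 220.2, 44.8]
tool_rot: [-0.0, 0.997, 0.082, 0.001]
force: [-0.3, 0.2, -1.2]
finger_gap: 19.9
grasp_force: 30.0
```

Call:
drive_tool:
  motion:
    - [[0,0,0.2,0,0,0,1],[0,0,0,0,0,0,1]]

```text
time: 54.3
eef_pos: [512.9, 220.5, 42.0]
tool_rot: [-0.0, 0.997, 0.082, 0.0]
force: [0.3, -0.1, -2.1]
finger_gap: 19.9
grasp_force: 30.0
```

Call:
drive_tool:
  motion:
    - [[0,0,0.1,0,0,0,1],[0,0,0,0,0,0,1]]

```text
time: 54.55
eef_pos: [512.6, 220.4, 40.6]
tool_rot: [0.0, 0.997, 0.082, -0.0]
force: [-0.0, -0.5, -1.8]
finger_gap: 20.0
grasp_force: 30.0
```

Call:
drive_tool:
  motion:
    - [[0,0,0.2,0,0,0,1],[0,0,0,0,0,0,1]]

```text
time: 54.8
eef_pos: [512.6, 220.3, 38.4]
tool_rot: [0.0, 0.997, 0.082, -0.0]
force: [0.2, 0.2, -1.6]
finger_gap: 19.6
grasp_force: 30.0
```

Call:
drive_tool:
  motion:
    - [[0,0,0.1,0,0,0,1],[0,0,0,0,0,0,1]]

```text
time: 55.05
eef_pos: [512.8, 220.3, 37.5]
tool_rot: [0.0, 0.997, 0.082, -0.0]
force: [-0.7, -0.2, -1.5]
finger_gap: 19.9
grasp_force: 30.0
```

Call:
drive_tool:
  motion:
    - [[0,0,0.05,0,0,0,1],[0,0,0,0,0,0,1]]

```text
time: 55.3
eef_pos: [512.7, 220.4, 37.4]
tool_rot: [0.0, 0.997, 0.082, 0.0]
force: [-1.6, 0.5, 0.6]
finger_gap: 19.9
grasp_force: 30.0
```

Call:
drive_tool:
  motion:
    - [[0,0,0,0,0,0,0.2],[0,0,0,0,0,0,0.2],[0,0,0,0,0,0,0.2],[0,0,-3,0,0,0,0.2],[0,0,-5,0,0,0,0.2],[0,0,-6,0,0,0,0.2],[0,0,-6,0,0,0,0.2],[0,0,-5,0,0,0,1]]

```text
time: 56.3
eef_pos: [512.9, 220.4, 289.8]
tool_rot: [-0.0, 0.997, 0.082, 0.001]
force: [1.2, -0.1, -0.1]
finger_gap: 30.8
grasp_force: 0.0
```

Call:
drive_tool:
  motion:
    - [[0,-3.5,0,0,0,0,1],[0,0,0,0,0,0,1],[0,0,0,0,0,0,1]]

```text
time: 56.68
eef_pos: [506.7, 254.4, 286.4]
tool_rot: [0.001, 0.997, 0.082, -0.001]
force: [-0.3, -0.2, -0.4]
finger_gap: 1.8
grasp_force: 0.0
```

```bash
python3 -c "
from h import *
st();C=cam('wrist');im=capture('wrist')[:,:,::-1];b=capture('scene')[:,:,::-1];cv2.imwrite('pics/s21.png',b)
cv2.imwrite('pics/w21.png',np.vstack([im[60:330],cv2.resize(b[130:330,90:500],(560,273))]))"
```

```text
56.67 [506.7 254.4 286.4] F [-0.29 -0.21 -0.37] gap 1.8 g 0.0
```

View pics/w21.png

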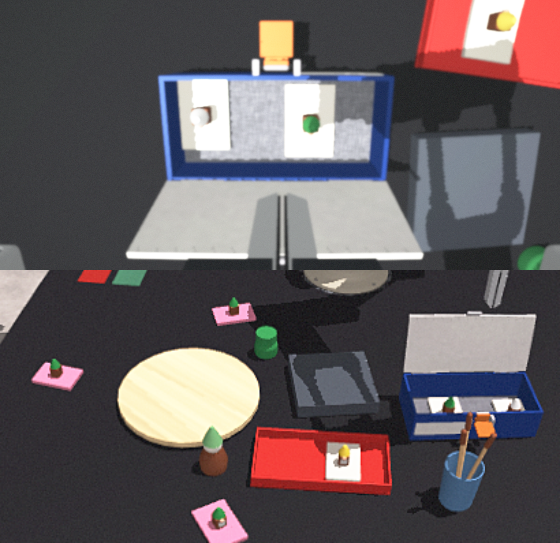

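Top half: white (200,115) and green (310,123) stand in the open case, and the yellow one is in the tray. Bottom half: the wheel is empty and the bystanders are unmoved. Next I close the lid from behind.

```bash
python3 -c "
from h import *
go(389.8,240,286,9.5);go(389.8,240,179,9.5)"
```

```text
shift [-11.78  -0.52   0.05] turn z -0.09194166012628102 | yaw 9.4 tilt [-0.002  0.001 -1.   ] q6 1.75
shift [-11.76  -0.53  10.75] turn z -0.09194166012628102 | yaw 9.4 tilt [-0.002  0.001 -1.   ] q6 1.75
```

Call:
drive_tool:
  motion:
    - [[-6,-0.5,0,0,0,0,1],[-6,0,0,0,0,0,1],[0,0,0,0,0,0,1],[0,0,5,0,0,0,1],[0,0,5,0,0,0,1],[0,0,0,0,0,0,1],[0,0,0,0,0,0,1]]

```text
time: 57.65
eef_pos: [389.8, 240.5, 188.5]
tool_rot: [-0.0, 0.997, 0.082, 0.001]
force: [0.5, -0.2, 0.1]
finger_gap: 0.5
grasp_force: 0.0
```

```bash
python3 -c "
from h import *
st()
f=np.array([np.cos(np.radians(9.5)),np.sin(np.radians(9.5))])
for a,b in((-11,188),(64,163),(97,99)):
  p=np.array([447,249])+f*a;go(p[0],p[1],b,9.5)"
```

```text
57.65 [389.8 240.5 188.5] F [ 0.48 -0.22  0.14] gap 0.5 g 0.0
shift [4.68 0.1  0.06] turn z -0.09898040155464116 | yaw 9.4 tilt [ 0.003 -0.    -1.   ] q6 1.81
shift [12.17  0.09  2.58] turn z -0.09898040155464116 | yaw 9.4 tilt [ 0.003 -0.    -1.   ] q6 1.81
shift [15.46  0.09  8.99] turn z -0.09898040155464116 | yaw 9.4 tilt [ 0.003 -0.    -1.   ] q6 1.81
```

Call:
drive_tool:
  motion:
    - [[0,0,0.8,0,0,0,1],[1.6,0,0,0,0,0,1],[1.6,0,-0.4,0,0,0,1],[1.5,0,-0.6,0,0,0,1],[1.3,0,0,0,0,0,1],[1.4,0,0.1,0,0,0,1],[0,0,0,0,0,0,1]]

```text
time: 58.52
eef_pos: [462.1, 252.5, 187.8]
tool_rot: [0.0, 0.997, 0.082, 0.0]
force: [-1.9, 0.5, 0.5]
finger_gap: 0.6
grasp_force: 0.7
```

```bash
python3 -c "
from h import *
st();b=capture('side')[:,:,::-1];cv2.imwrite('pics/s22.png',b)
f=np.array([np.cos(np.radians(9.5)),np.sin(np.radians(9.5))])
for a,b in((42,179),(64,163),(97,99)):
  p=np.array([447,249])+f*a;go(p[0],p[1],b,9.5)"
```

```text
58.52 [462.1 252.5 187.8] F [-1.87  0.52  0.47] gap 0.6 g 0.7
shift [2.72 0.09 0.89] turn z -0.07481726496770591 | yaw 9.4 tilt [ 0.  0. -1.] q6 1.77
shift [4.92 0.08 2.49] turn z -0.07481726496770591 | yaw 9.4 tilt [ 0.  0. -1.] q6 1.77
shift [8.22 0.08 8.9 ] turn z -0.07481726496770591 | yaw 9.4 tilt [ 0.  0. -1.] q6 1.77
```

Contact with the lid at about 2 N. I continue along the arc.

Call:
drive_tool:
  motion:
    - [[1.4,0,0.4,0,0,0,1],[1.3,0,0.5,0,0,0,1],[1.1,0,0.8,0,0,0,1],[1.1,0,0.8,0,0,0,1],[0.9,0,1.0,0,0,0,1],[0.8,0,1.1,0,0,0,1],[0,0,0,0,0,0,1]]

```text
time: 59.45
eef_pos: [526.7, 263.2, 141.1]
tool_rot: [0.0, 0.997, 0.082, 0.0]
force: [-0.0, 0.4, 1.6]
finger_gap: 0.7
grasp_force: 0.7
```

Call:
drive_tool:
  motion:
    - [[0.6,0,1.2,0,0,0,1],[0.5,0,1.2,0,0,0,1],[0.6,0,1.0,0,0,0,1],[0.5,0,0.6,0,0,0,1],[0,0,0,0,0,0,1],[0,0,0,0,0,0,1]]

```text
time: 60.2
eef_pos: [547.9, 266.8, 102.3]
tool_rot: [0.0, 0.997, 0.082, 0.0]
force: [-0.8, -1.0, 0.9]
finger_gap: 0.3
grasp_force: 0.7
```

```bash
python3 -c "
from h import *
st()
f=np.array([np.cos(np.radians(9.5)),np.sin(np.radians(9.5))])
p=np.array([447,249])+f*105;go(p[0],p[1],91,9.5)"
```

```text
60.2 [547.9 266.8 102.3] F [-0.78 -1.    0.87] gap 0.3 g 0.7
shift [0.26 0.09 1.13] turn z -0.06049588638886405 | yaw 9.4 tilt [ 0.001  0.    -1.   ] q6 1.75
```

Call:
drive_tool:
  motion:
    - [[0.2,0,0.5,0,0,0,1],[0,0,0.4,0,0,0,1],[0,0,0,0,0,0,1]]

```text
time: 60.58
eef_pos: [549.8, 267.2, 93.5]
tool_rot: [-0.0, 0.997, 0.082, 0.0]
force: [-0.9, 0.7, 2.4]
finger_gap: 0.5
grasp_force: 1.4
```

Call:
drive_tool:
  motion:
    - [[0,0,0.2,0,0,0,1],[0,0,0,0,0,0,1]]

```text
time: 60.82
eef_pos: [549.9, 267.2, 90.9]
tool_rot: [-0.0, 0.997, 0.082, 0.0]
force: [-0.1, -0.2, 0.9]
finger_gap: 0.6
grasp_force: 0.3
```

Call:
drive_tool:
  motion:
    - [[0,0,0.1,0,0,0,1],[0,0,0,0,0,0,1]]

```text
time: 61.08
eef_pos: [550.0, 267.2, 90.1]
tool_rot: [-0.0, 0.997, 0.082, 0.0]
force: [0.1, 0.9, 2.2]
finger_gap: 0.6
grasp_force: 0.9
```

Call:
drive_tool:
  motion:
    - [[0,0,0.1,0,0,0,1],[0,0,0,0,0,0,1]]

```text
time: 61.32
eef_pos: [550.0, 267.2, 89.8]
tool_rot: [-0.0, 0.997, 0.082, 0.001]
force: [-0.8, -1.1, 4.8]
finger_gap: 0.7
grasp_force: 2.6
```

Call:
drive_tool:
  motion:
    - [[0,0,0.1,0,0,0,1],[0,0,0.05,0,0,0,1],[0,0,0,0,0,0,1]]

```text
time: 61.7
eef_pos: [550.0, 267.2, 89.4]
tool_rot: [-0.0, 0.997, 0.082, 0.001]
force: [-1.6, -0.9, 11.0]
finger_gap: 0.4
grasp_force: 5.2
```

Call:
drive_tool:
  motion:
    - [[0,0,-0.3,0,0,0,1],[0,0,-2,0,0,0,1],[0,0,-5,0,0,0,1],[0,0,-6,0,0,0,1],[0,0,-6,0,0,0,1],[0,0,0,0,0,0,1],[0,0,0,0,0,0,1]]

```text
time: 62.58
eef_pos: [549.2, 266.8, 279.7]
tool_rot: [0.0, 0.997, 0.082, -0.001]
force: [0.1, 0.3, -0.1]
finger_gap: 0.3
grasp_force: 0.0
```

```bash
python3 -c "
from h import *
st();C=cam('wrist');im=capture('wrist')[:,:,::-1];b=capture('scene')[:,:,::-1]
cv2.imwrite('pics/w23.png',np.vstack([im[60:330],cv2.resize(b[130:330,90:500],(560,273))]))"
```

```text
62.58 [549.2 266.8 279.7] F [ 0.08  0.26 -0.12] gap 0.3 g 0.0
```

View pics/w23.png

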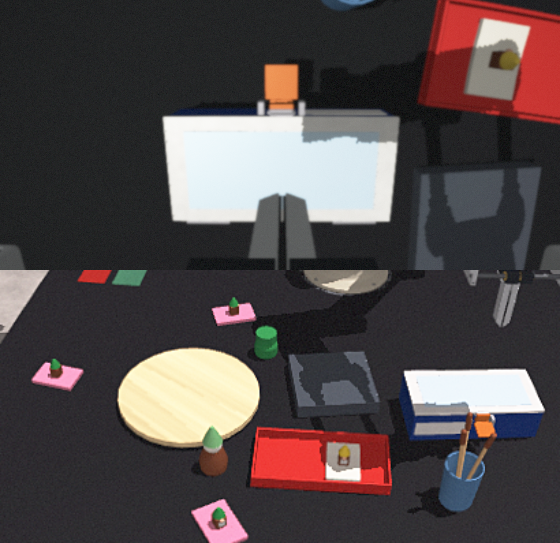

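The case lid stays shut (wrist 280,165; scene lower half 470,400), yellow is in the tray, and the robot touches nothing.

```bash
python3 -c "
from rig import *
print(close_job())"
```

```text
the job is handed in; nothing more can be done
None
```

The job is handed in: white and green tested flat and are in the case, yellow rocked and is in the red tray, no blue lid was there, and the case lid is snapped shut.

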